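# Scrape the trimming board into the scrap caddy and park it

### The arm

A 7-joint arm with a two-finger parallel gripper is mounted at the origin on the work surface. World frame = base frame: x ahead of the robot, y to its left, z up, the work surface at z = 0. Lengths are in mm, angles in rad, forces in N, time in s.
With the tool pointing down it reaches from about 425 to 975 mm from the base axis. Payload 16.7 kg.
Tool frame: the origin (TCP) lies on the front face of the gripper's body, between the roots of the fingers; the fingertips stand 73 mm ahead of it and the grasp point (between the pads) lies 54 mm ahead of it; z points along the fingers, y is the line along which they close (so a half turn about z gives the same grasp; the last joint's range is limited). The gripper opens to 85 mm and grips with 20 to 120 N. Pads are 22 mm wide; open, the fingers measure 114 mm over their backs; the gripper's body (76 mm by 85 mm) begins 54 mm behind the grasp point. The pads swing forward as they close: fully open they stand 13 mm farther back than shut.
Start: joints at [0.96, 0.426, 0.074, 1.606, -0.034, 1.111, -0.067], TCP at [300.717, -604.277, 303.902] pointing down, gripper open.
Joint ranges: [-2.85, 2.85], [-0.5, 2.14], [-1.23, 1.37], [0.21, 2.46], [-1.02, 4.16], [0.16, 2.05], [-2.73, 2.73]. Speed limits (rad/s): [1.89, 1.89, 2.39, 2.39, 3.01, 3.01, 3.01].

### API

Orientations are given as a unit quaternion [x, y, z, w].
In Python, from station import r gives the robot as it stands.
- The arm moves only by the tool step_arm, never from a script. Its argument "targets" is a list of rows, each a list of 2 entries, a list of its own where there are three numbers: the shift along the world's x, y, z in mm, then the turn about the world's z in rad. A call has 1 to 5 rows; each row is the pose to reach, as a shift and turn from the pose commanded when the call began; what a row does not reach only later rows make up. A row lasts 1/12 s, in which the tool goes at most 41.7 mm and 7.16 degrees, less where a joint would pass 70% of its speed; a pose out of reach is approached as far as the arm can. A call with a gripper value outside its range is refused whole. "grip" is the finger opening in mm, from 0 to 85.4, set as the call begins (left out, the last holds). The fingers move at their own pace and stop on an object; "grip_force" is the grip in N (left out, the last holds). Time passes only in rows, so rows that repeat a pose let the fingers close. It gives the time, the measured TCP pose, the force, the opening and the grip force at its end, in the units of the state.
- r.get_state(): the state, without advancing time (a new reading comes with each control period).
- r.capture(name): name is "side" or "top"; returns a dict with "img" (384x512x3 uint8, red, green, blue), "mtx" (3x3 intrinsics, pixels), "R" (3x3) and "t" (3): a world point X has camera coordinates R X + t. Camera axes: x right, y down, z forward; pixel columns grow to the right and rows downward; lengths in mm; the calibration is good to about 2 mm. A picture is of the moment at which its call begins. There is no depth.
- r.finish_job(): hands the job in; it is judged then, once.
The state is a dict: "time_s": time; "joint_pos": joint angles; "qd": joint speeds; "tau": joint torques, N m; "ee_pos": TCP position; "eef_rot": TCP orientation; "wrist_force": force on the tool from outside, world axes, zero at the start; "wrist_torque": the same for the moment, N m; "width": finger opening in mm; "grip_force": force on a finger pad.
Only numpy, scipy, OpenCV 4.12 (cv2) and the standard library are available. Lean on these libraries where they do the work, as an engineer would, in place of code of your own. Each camera call takes 0.05 s, during which the arm holds its last target. There are 200 camera calls.

### The job

Clear the scrap at the model-building bench: roll the wheeled caddy, nose away from you, alongside the raised trimming board with its side wall tucked a few centimetres under the middle of the board's open lip, push all the sprue offcuts off the board into it with the scraper block (never take them off the board with the fingers), lay the scrapped suspension links in the caddy too, and stand the scraper back squarely on its pad. Then roll the loaded caddy squarely into the painted parking outline, nose to the closed end, finishing with a straight forward run so that all four castors trail straight behind. The caddy must only be rolled, never lifted or tipped, and the axle, tyre and paint jar are to be left alone.

Things in the scene. Friction and masses are not known exactly. Their poses are not given: they have to be found in the camera images.
- caddy: grey open tray on four swivel castors, 190 long (its x) x 130 wide (its y). Origin on the bench under its middle; x points to the nose, z up. Walls 5 mm thick, rim 78 mm above the bench, tray floor 30 mm above the bench; inside 180 x 120 mm. About 0.6 kg, rolls freely in any direction (under 2 N) once the castors have swung round
- push_bar (a point): middle of the caddy's black push bar, at its tail (caddy x = -98.5 mm, 132 mm above the bench). The bar runs along the caddy's y: 70 mm long, 12 mm thick (caddy x), 16 mm high; its two thin stays are 62 mm apart; nothing else is near it. It can be gripped from above
- caddy_nose (a point): middle of the caddy's nose end, at bench level (caddy x = +95 mm)
- board: raised trimming board, fixed. Origin on the bench; x, y along its edges. Grey top 100 mm above the bench, 12 thick, from y = -90 (open lip) to y = +105 mm (open back edge), 150 wide in x between two fences (12 x 12 mm) along its x edges. Stands on a foot at y +25 to +95; under the rest 88 mm is free, so the caddy's rim passes below the lip
- board_lip (a point): middle of the board's open lip, on the top surface (board y = -90 mm)
- scraper: wooden scraper block, origin at the centre of its underside. Foot 40 (x) x 130 (y) x 24 mm high; on it a grip 24 (x) x 60 (y) mm, rising to 76 mm above the underside. 0.25 kg. Its 130 mm side face pushes the offcuts
- pad: black rubber pad, fixed, 80 (x) x 160 (y) x 3 mm thick, the scraper's place, the scraper's y along the pad's y. Origin on the bench under its middle
- bay: parking outline painted on the cutting mat, 212 x 152 mm, a U open at its tail. Origin at its middle on the bench; x is the direction in which the parked caddy's nose points
- bay_nose (a point): where the parked caddy's nose (caddy_nose) belongs, 95 mm ahead of the outline's middle
- offcut1: black sprue offcut, 60 (x) x 18 (y) x 14 (z) mm, 20 g, origin at the centre of its underside; lies on the board at the start. 3 to 5 are present
- offcut2: black sprue offcut, 60 (x) x 18 (y) x 14 (z) mm, 20 g, origin at the centre of its underside; lies on the board at the start. 3 to 5 are present
- offcut3: black sprue offcut, 60 (x) x 18 (y) x 14 (z) mm, 20 g, origin at the centre of its underside; lies on the board at the start. 3 to 5 are present
- offcut4: black sprue offcut, 60 (x) x 18 (y) x 14 (z) mm, 20 g, origin at the centre of its underside; lies on the board at the start. 3 to 5 are present
- offcut5: black sprue offcut, 60 (x) x 18 (y) x 14 (z) mm, 20 g, origin at the centre of its underside; lies on the board at the start. 3 to 5 are present
- link1: scrapped suspension link, 114 mm long (x): 10 mm steel rod between two black ends 22 x 16 x 14 mm; origin under its middle, the rod's axis 7 mm above it. 50 g. Lies on the bench mat at the start. 2 or 3 are present
- link2: scrapped suspension link, 114 mm long (x): 10 mm steel rod between two black ends 22 x 16 x 14 mm; origin under its middle, the rod's axis 7 mm above it. 50 g. Lies on the bench mat at the start. 2 or 3 are present
- link3: scrapped suspension link, 114 mm long (x): 10 mm steel rod between two black ends 22 x 16 x 14 mm; origin under its middle, the rod's axis 7 mm above it. 50 g. Lies on the bench mat at the start. 2 or 3 are present
- trail_fl (a point): wheel centre of the castor at the caddy's front left; the wheel (20 mm dia) sits 12 mm from its swivel axis, which is at caddy x +70, y +40 mm. Trailing straight = 12 mm towards the tail from that axis. A castor swings round within about 40 mm of straight travel
- trail_fr (a point): wheel centre of the castor at the caddy's front right; the wheel (20 mm dia) sits 12 mm from its swivel axis, which is at caddy x +70, y -40 mm. Trailing straight = 12 mm towards the tail from that axis. A castor swings round within about 40 mm of straight travel
- trail_rl (a point): wheel centre of the castor at the caddy's rear left; the wheel (20 mm dia) sits 12 mm from its swivel axis, which is at caddy x -70, y +40 mm. Trailing straight = 12 mm towards the tail from that axis. A castor swings round within about 40 mm of straight travel
- trail_rr (a point): wheel centre of the castor at the caddy's rear right; the wheel (20 mm dia) sits 12 mm from its swivel axis, which is at caddy x -70, y -40 mm. Trailing straight = 12 mm towards the tail from that axis. A castor swings round within about 40 mm of straight travel
- axle: black model axle, 230 mm long, bystander
- tyre: black rubber tyre, 100 mm across, 40 high, lying flat, bystander
- paint: small paint jar, 40 mm across, 55 high, bystander

How it is judged:
By the outcome, as a careful person would: the job done as asked, in the order asked, and still so for the second after the job is handed in, with the robot touching nothing.
Of offcut1, offcut2, offcut3, offcut4, offcut5 only 3 to 5 are there at a start; the rules pass over those that are not, and their reading is None.
Of link1, link2, link3 only 2 to 3 are there at a start; the rules pass over those that are not, and their reading is None.
At some moment in a run one of link1, link2, link3 may be knocked a few centimetres aside while the robot is not near it.
Once in a run the grip may slacken for a moment while it holds something.
It also fails if it takes over 210 s, if anything falls off the work surface, if the arm or the gripper's body presses on something with over 40 N, if the wrist force passes 120 N, or if a joint passes its speed limit or range.

## Working session

There is one attempt and no reset: what is moved stays moved. The work goes in short steps, Python scripts to look and compute and a tool call to move; the robot and the scene stay as the last step left them, time stands still between calls to the robot, and variables do not carry over. Pictures are saved under pics/ and viewed, at most 14 in all, crops included, and the job is handed in when it is done.

Besides the shell and the picture viewer there is one more tool, called after ">>>" as name([rows], argument=value, ...), one row to a line, values as JSON. step_arm: Moves the arm, as the interface text tells. Its arguments: {"type":"object","properties":{"targets":{"type":"array","items":{"type":"array"}},"grip":{"type":"number"},"grip_force":{"type":"number"}},"required":["targets"]}

```bash
ls; mkdir -p pics
python3 - <<'E'
from station import r
import cv2,pickle
s=r.get_state(); print({k:s[k] for k in('time_s','ee_pos','eef_rot','wrist_force','width')})
for n in('side','top'):
    c=r.capture(n); pickle.dump(c,open(f'pics/{n}0.pkl','wb'))
    print(n,c['mtx'],c['R'],c['t'])
    cv2.imwrite(f'pics/{n}0.png',cv2.resize(c['img'][:,:,::-1],(800,600),interpolation=cv2.INTER_CUBIC))
E
```

```text
pics
{'time_s': 0.0, 'ee_pos': array([ 300.60597203, -604.00399446,  303.19769592]), 'eef_rot': array([ 9.73458509e-01,  2.28862591e-01, -1.98364984e-04, -6.37370132e-04]), 'wrist_force': array([ 1.94726489e-01,  6.74415449e-01, -5.00594819e-04]), 'width': 85.56604447303178}
side [[432.79742533   0.         248.17031682]
 [  0.         432.79742533 194.05500311]
 [  0.           0.           1.        ]] [[-0.91462588 -0.40389091 -0.0182109 ]
 [-0.29211715  0.69130821 -0.66087861]
 [ 0.27951221 -0.59913696 -0.75027184]] [524.17844996 245.96648295 889.30490952]
top [[414.14197543   0.         250.18607098]
 [  0.         414.14197543 184.75152614]
 [  0.           0.           1.        ]] [[-0.02467498 -0.999681   -0.00538944]
 [-0.99192006  0.02515379 -0.12434584]
 [ 0.12444174  0.00227766 -0.9922243 ]] [ 29.46839722 578.73438007 919.4424627 ]
```

View pics/top0.png

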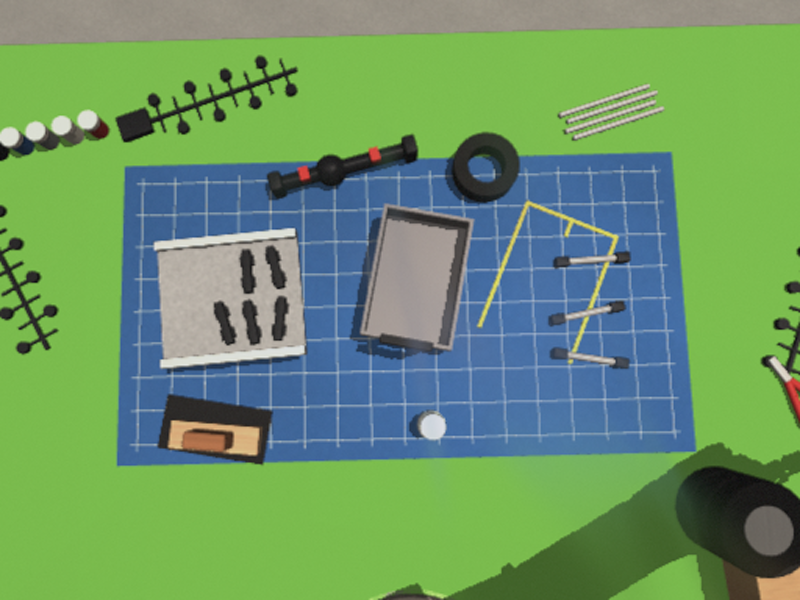

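View pics/side0.png

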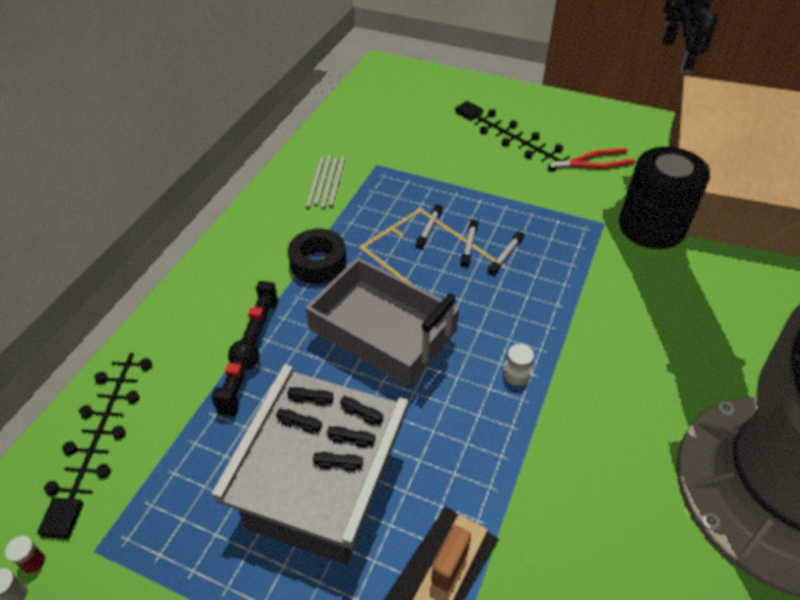

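```bash
cat > h.py <<'E'
import numpy as np,pickle,cv2
from scipy.optimize import least_squares
S=1.5625
def load(n): return pickle.load(open(f'pics/{n}.pkl','rb'))
def proj(c,X):
    X=np.atleast_2d(X)@c['R'].T+c['t']; p=X@c['mtx'].T; p=p[:,:2]/p[:,2:]
    return (p+.5)*S-.5
def unproj(c,px,z):
    px=(np.atleast_2d(px)+.5)/S-.5
    d=np.c_[px,np.ones(len(px))]@np.linalg.inv(c['mtx']).T@c['R']; o=-c['R'].T@c['t']
    return o+d*((z-o[2])/d[:,2])[:,None]
def place(p,M):
    c,s=np.cos(p[2]),np.sin(p[2]); M=np.atleast_2d(np.array(M,float))
    return np.c_[p[0]+c*M[:,0]-s*M[:,1],p[1]+s*M[:,0]+c*M[:,1],M[:,2]]
def fit(obs,p0):
    "obs: list of (cam, model pts, pixels)"
    f=lambda p:np.concatenate([(proj(c,place(p,M))-np.array(px)).ravel() for c,M,px in obs])
    s=least_squares(f,p0,loss='soft_l1',x_scale=[10,10,.1]); return s.x,f(s.x).reshape(-1,2)
def snap(n,tag):
    from station import r
    c=r.capture(n); pickle.dump(c,open(f'pics/{tag}.pkl','wb')); return c
def crop(c,box,name,k,draw=()):
    "box in 800-px coords; draw lists of world polylines"
    x0,y0,x1,y1=box
    im=cv2.resize(c['img'][:,:,::-1],(800,600),interpolation=cv2.INTER_CUBIC)[y0:y1,x0:x1]
    im=cv2.resize(im,None,fx=k,fy=k,interpolation=cv2.INTER_CUBIC)
    for P,col in draw:
        q=((proj(c,P)-[x0,y0])*k).astype(int)
        cv2.polylines(im,[q],False,col,1,cv2.LINE_AA)
    cv2.imwrite(f'pics/{name}.png',im)
CAD=[(95,65,78),(95,-65,78),(-95,-65,78),(-95,65,78)]
BAR=[(-98.5,35,140),(-98.5,-35,140)]
E
python3 - <<'E'
from h import *
np.set_printoptions(precision=2,suppress=True)
t,s=load('top0'),load('side0')
print('caddy',fit([(t,CAD,[(386,206),(472,216),(450,349),(361,337)])],[650,0,0]))
print('caddy2',fit([(t,CAD,[(386,206),(472,216),(450,349),(361,337)]),(s,BAR,[(427,325),(453,298)])],[650,0,0]))
print('board',unproj(t,[(155,245),(295,233),(305,350),(162,363)],112))
print('bay',unproj(t,[(528,203),(617,236),(480,326),(571,362)],0))
print('bay',fit([(t,[(106,76,0),(106,-76,0),(-106,76,0),(-106,-76,0)],[(528,203),(617,236),(480,326),(571,362)])],[650,-200,0]))
print('pad',fit([(t,[(40,80,3),(40,-80,3),(-40,-80,3),(-40,80,3)],[(168,395),(271,410),(263,464),(159,447)])],[500,300,0]))
print('pad c',unproj(t,[(168,395),(271,410),(263,464),(159,447)],3))
print('grip',unproj(t,[(183,438),(232,440)],76))
for a in [[(560,262),(625,257)],[(556,320),(618,308)],[(557,353),(622,362)]]:
    q=unproj(t,a,7);print('link',q.mean(0),np.arctan2(*(q[1]-q[0])[[1,0]]))
print('paint',unproj(t,[(432,425)],55),'tyre',unproj(t,[(486,166)],40),'axle',unproj(t,[(275,185),(410,147)],15))
for a in [[(247,253),(247,290)],[(271,249),(282,287)],[(218,304),(231,341)],[(248,303),(255,342)],[(283,299),(277,338)]]:
    q=unproj(t,a,114);print('off',q.mean(0),np.arctan2(*(q[1]-q[0])[[1,0]]))
D=[(place([0,0,0],[(0,0,0)]),(0,0,0))]
crop(t,(140,190,480,470),'c1',2.3); crop(s,(190,220,560,600),'c2',1.55)
E
```

```text
caddy (array([591.22, -22.2 ,  -0.18]), array([[-3.83, -1.35],
       [-0.06,  2.18],
       [ 3.05,  0.95],
       [ 0.04, -1.39]]))
caddy2 (array([590.59, -21.6 ,  -0.18]), array([[-3.82, -1.1 ],
       [-0.12,  2.93],
       [ 2.21,  1.62],
       [-0.71, -1.24],
       [-0.38, -0.08],
       [ 0.44, -5.34]]))
board [[638.82 337.55 112.  ]
 [650.64 145.11 112.  ]
 [490.07 132.65 112.  ]
 [477.46 324.79 112.  ]]
bay [[ 713.3  -201.24    0.  ]
 [ 657.47 -335.98    0.  ]
 [ 523.63 -118.57    0.  ]
 [ 465.86 -253.53    0.  ]]
bay (array([ 590.57, -227.37,   -0.41]), array([[-1.  , -2.97],
       [ 2.16, -0.06],
       [-2.08,  0.04],
       [ 0.96,  1.84]]))
pad (array([380.12, 282.51,  -0.17]), array([[-0.41, -1.07],
       [ 1.57, -0.13],
       [ 0.42,  0.17],
       [-1.6 ,  0.85]]))
pad c [[431.63 353.83   3.  ]
 [405.69 199.2    3.  ]
 [327.26 211.17   3.  ]
 [355.59 365.83   3.  ]]
grip [[374.72 306.7   76.  ]
 [370.39 239.12  76.  ]]
link [ 620.51 -293.66    7.  ] -1.5186854074768255
link [ 537.29 -280.11    7.  ] -1.4052415761115788
link [ 471.84 -279.68    7.  ] -1.7333650635878988
paint [[382.22 -37.8   55.  ]] tyre [[ 761.7  -132.32   40.  ]] axle [[748.04 190.21  15.  ]
 [803.22 -19.63  15.  ]]
off [598.55 210.54 114.  ] -3.138534921525302
off [602.36 170.35 114.  ] -2.867195322475757
off [529.74 240.73 114.  ] -2.8001533265065843
off [528.84 204.27 114.  ] -2.962803325276787
off [533.27 165.76 114.  ] 2.9853886905757974
```

View pics/c1.png

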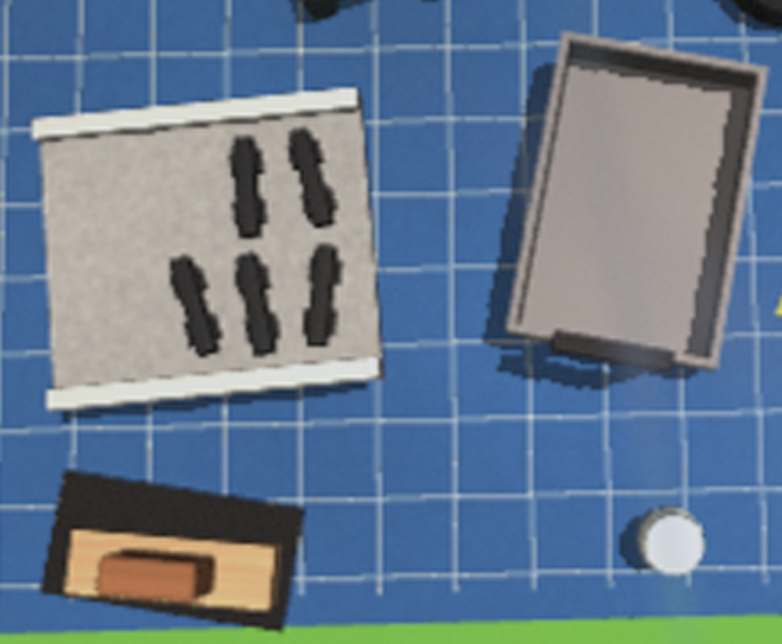

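```bash
cat > m.py <<'E'
from h import *
np.set_printoptions(precision=2,suppress=True)
t,s=load('top0'),load('side0')
def show(n,a): print(n,a[0],np.abs(a[1]).max()); return a[0]
cad=show('caddy',fit([(t,CAD,[(386.5,204.3),(473.5,219.6),(451.7,350.4),(360.9,333.9)])],[590,-20,-.18]))
BO=[(87,105,112),(87,-90,112),(-87,-90,112),(-87,105,112)]
bo=show('board',fit([(t,BO,[(154,242.2),(294.3,228.3),(306.1,354.3),(161.7,368.7)])],[560,230,0.06]))
PAD=[(40,80,3),(40,-80,3),(-40,-80,3),(-40,80,3)]
pad=show('pad',fit([(t,PAD,[(169.6,394.8),(271.7,410.9),(263,463.9),(158.3,447.4)])],[380,280,-.17]))
FT=[(20,65,27),(20,-65,27),(-20,-65,27),(-20,65,27)];GR=[(12,30,79),(12,-30,79),(-12,-30,79),(-12,30,79)]
sc=show('scraper',fit([(t,FT,[(171.3,420.4),(260.9,427),(258.7,456.1),(167.8,447.8)]),(t,GR,[(182.6,432.6),(226.1,434.3),(227,451.7),(183.5,449.1)])],[370,270,-.1]))
E
python3 - <<'E'
from m import *
bay=[590.57,-227.37,-.41]
L=lambda p,M:place(p,list(M)+[M[0]])
y=(0,255,255);m=(255,0,255)
U=place(bay,[(-106,76,0),(106,76,0),(106,-76,0),(-106,-76,0)])
print(place(bo,[(0,-90,100),(0,-125,0)]))
crop(s,(190,190,560,600),'c3',1.45,[(L(cad,CAD),y),(place(cad,BAR),m),(L(bo,BO),m),(L(bo,[(75,105,100),(75,-90,100),(-75,-90,100),(-75,105,100)]),y),(L(pad,PAD),m),(L(sc,FT),y),(L(sc,GR),y),(U,(0,0,255))])
E
```

```text
caddy [591.29 -23.72  -0.21] 1.2916032506967667
board [564.14 227.78   0.08] 0.8685434446499585
pad [379.7  281.91  -0.18] 1.386371454529467
scraper [369.25 276.33  -0.09] 1.8330904300315183
[[571.15 138.05 100.  ]
 [573.88 103.16   0.  ]]
```

View pics/c3.png

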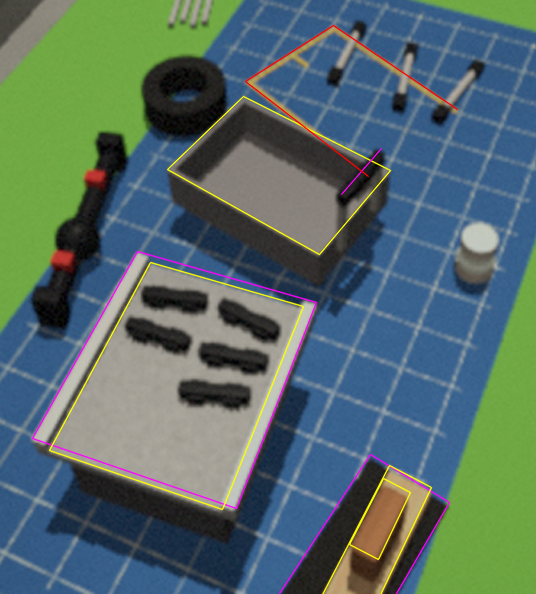

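>>> step_arm([
  [[9.7, 30, 0], 0.045],
  [[19.4, 60, 0], 0.09],
  [[29.1, 90, 0], 0.135],
  [[38.8, 120, 0], 0.18],
  [[48.5, 150, 0], 0.225],
], grip=60, grip_force=50)

```text
time_s: 0.52
ee_pos: [349.3, -452.7, 303.6]
eef_rot: [0.941, 0.338, -0.0, -0.0]
wrist_force: [0.9, -1.0, -0.1]
width: 59.9
grip_force: 0.0
```

>>> step_arm([
  [[9.7, 30, 0], 0.045],
  [[19.4, 60, 0], 0.09],
  [[29.1, 90, 0], 0.135],
  [[38.8, 120, 0], 0.18],
  [[48.5, 150, 0], 0.225],
])

```text
time_s: 0.93
ee_pos: [397.7, -302.7, 303.8]
eef_rot: [0.897, 0.441, -0.0, -0.0]
wrist_force: [-0.1, -0.1, 0.1]
width: 60.2
grip_force: 0.0
```

>>> step_arm([
  [[9.7, 30, 0], 0.045],
  [[19.4, 60, 0], 0.09],
  [[29.1, 90, 0], 0.135],
  [[38.8, 120, 0], 0.18],
  [[48.5, 150, 0], 0.225],
])

```text
time_s: 1.35
ee_pos: [446.2, -152.8, 303.9]
eef_rot: [0.842, 0.539, -0.0, -0.0]
wrist_force: [0.0, -1.2, -0.8]
width: 60.0
grip_force: 0.0
```

>>> step_arm([
  [[9.7, 30, 0], 0.045],
  [[19.4, 60, 0], 0.09],
  [[29.1, 90, 0], 0.135],
  [[38.8, 120, 0], 0.18],
  [[48.5, 150, 0], 0.225],
])

```text
time_s: 1.77
ee_pos: [494.8, -2.8, 303.9]
eef_rot: [0.776, 0.63, -0.0, -0.0]
wrist_force: [0.4, -1.0, 1.0]
width: 59.8
grip_force: 0.0
```

>>> step_arm([
  [[0, 0.5, -20], 0],
  [[0, 1, -40], 0],
  [[0, 1, -50], 0],
  [[0, 1, -50], 0],
])

```text
time_s: 2.1
ee_pos: [493.6, -3.5, 251.8]
eef_rot: [0.777, 0.629, -0.001, -0.001]
wrist_force: [-0.6, -0.9, 0.6]
width: 59.8
grip_force: 0.0
```

>>> step_arm([
  [[0, 0, -20], 0],
  [[0, 0, -40], 0],
  [[0, 0, -58], 0],
  [[0, 0, -68], 0],
  [[0, 0, -68], 0],
])

```text
time_s: 2.52
ee_pos: [494.2, -3.7, 184.8]
eef_rot: [0.777, 0.629, -0.001, -0.001]
wrist_force: [-0.4, -0.1, 0.3]
width: 59.9
grip_force: 0.0
```

>>> step_arm([
  [[0, 0, 0], 0],
  [[0, 0, 0], 0],
  [[0, 0, 0], 0],
  [[0, 0, 0], 0],
  [[0, 0, 0], 0],
], grip=4, grip_force=50)

```text
time_s: 2.93
ee_pos: [495.2, -3.3, 186.8]
eef_rot: [0.777, 0.629, 0.001, 0.001]
wrist_force: [-1.4, 0.5, 7.9]
width: 11.2
grip_force: 50.7
```

>>> step_arm([
  [[0, 0, 0], 0],
  [[0, 0, 0], 0],
  [[0, 0, 0], 0],
])

```text
time_s: 3.18
ee_pos: [495.2, -3.2, 186.8]
eef_rot: [0.777, 0.629, 0.001, 0.001]
wrist_force: [-0.6, 0.3, 7.2]
width: 10.6
grip_force: 50.8
```

Run:
```python
from h import *
c=snap('side','s1'); crop(c,(230,180,560,430),'s1',2.4)
```

```text
(no output)
```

View pics/s1.png

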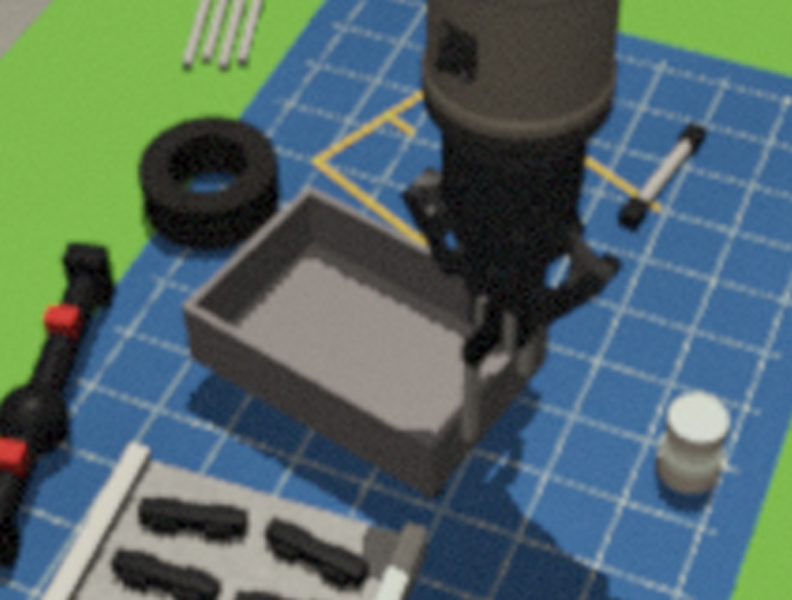

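>>> step_arm([
  [[-1.5, 4, 0.4], 0.015],
  [[-3, 10, 0.4], 0.035],
  [[-4.6, 17, 0.4], 0.055],
  [[-6.2, 24.5, 0.4], 0.075],
  [[-7.7, 32, 0.4], 0.096],
])

```text
time_s: 3.65
ee_pos: [487.2, 29.5, 186.8]
eef_rot: [0.745, 0.667, 0.0, 0.0]
wrist_force: [1.0, -2.0, 6.0]
width: 11.2
grip_force: 50.5
```

>>> step_arm([
  [[-1.5, 7, 0], 0.019],
  [[-3, 14, 0], 0.038],
  [[-4.6, 21, 0], 0.058],
  [[-6.2, 28, 0], 0.077],
  [[-7.7, 35, 0], 0.096],
])

```text
time_s: 4.07
ee_pos: [479.6, 64.7, 186.8]
eef_rot: [0.712, 0.702, 0.001, 0.0]
wrist_force: [1.8, -0.7, 5.4]
width: 11.1
grip_force: 50.4
```

>>> step_arm([
  [[-2, 8, 0], 0.025],
  [[-4, 15, 0], 0.05],
  [[-6, 22, 0], 0.075],
  [[-7.6, 29.4, 0], 0.096],
  [[-7.6, 29.4, 0], 0.096],
])

```text
time_s: 4.48
ee_pos: [471.6, 95.3, 186.8]
eef_rot: [0.677, 0.736, 0.001, 0.0]
wrist_force: [0.3, 1.0, 6.6]
width: 11.0
grip_force: 50.6
```

Run:
```python
from h import *
c=snap('top','t2'); snap('side','s2'); crop(c,(130,180,530,480),'t2',2)
```

```text
(no output)
```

View pics/t2.png

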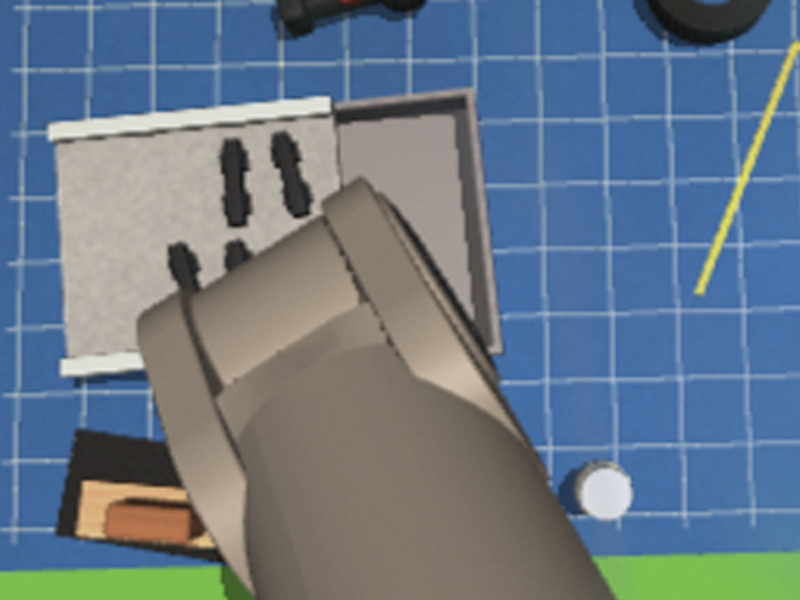

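Run:
```python
from m import *
t=load('t2')
f=fit([(t,[CAD[1],CAD[2]],[(367.5,225),(380,356)])],[570,100,.08]);print(f)
a=f[0];c,s_=np.cos(bo[2]),np.sin(bo[2]);d=a[:2]-bo[:2];print('in board',c*d[0]+s_*d[1],-s_*d[0]+c*d[1],a[2]-bo[2])
from station import r
q=r.get_state();print(q['ee_pos'],q['wrist_force'],q['time_s'])
```

```text
caddy [591.29 -23.72  -0.21] 1.2916032506967667
board [564.14 227.78   0.08] 0.8685434446499585
pad [379.7  281.91  -0.18] 1.386371454529467
scraper [369.25 276.33  -0.09] 1.8330904300315183
(array([569.05, 104.48,   0.07]), array([[-0.07, -1.02],
       [ 0.07,  0.92]]))
in board -4.71546922099979 -123.3074714508999 -0.005246450563392527
[471.75  94.46 186.81] [0.49 0.59 8.35] 4.5833
```

>>> step_arm([
  [[0, 0, 0], 0],
  [[0, 0, 0], 0],
  [[0, 0, 0], 0],
  [[0, 0, 15], 0],
  [[0, 0, 40], 0],
], grip=60)

```text
time_s: 5.0
ee_pos: [470.4, 92.9, 224.8]
eef_rot: [0.678, 0.735, -0.002, -0.002]
wrist_force: [0.2, -0.8, -0.9]
width: 60.0
grip_force: 0.0
```

>>> step_arm([
  [[0, 0, 30], 0],
  [[-10, 18.2, 40], -0.017],
  [[-25, 45, 40], -0.05],
  [[-40, 72, 40], -0.08],
  [[-55, 99, 40], -0.1],
])

```text
time_s: 5.42
ee_pos: [415.9, 192.9, 266.5]
eef_rot: [0.715, 0.699, 0.0, 0.0]
wrist_force: [0.3, -0.2, 0.2]
width: 60.4
grip_force: 0.0
```

>>> step_arm([
  [[-15, 27, 0], -0.02],
  [[-30, 54, 0], -0.04],
  [[-40, 72, 0], -0.055],
  [[-47.4, 84.2, -10], -0.069],
  [[-47.4, 84.2, -30], -0.069],
])

```text
time_s: 5.83
ee_pos: [368.2, 279.7, 237.7]
eef_rot: [0.737, 0.676, 0.002, -0.0]
wrist_force: [1.0, 0.0, -0.1]
width: 60.3
grip_force: 0.0
```

Run:
```python
from station import r
q=r.get_state();print(q['ee_pos'],q['eef_rot'],q['time_s'])
```

```text
[368.22617052 279.67406672 237.70595091] [ 7.37243521e-01  6.75624350e-01  1.92994898e-03 -6.88772050e-05] 5.8333
```

>>> step_arm([
  [[0, 0, -25], 0],
  [[0, 0, -55], 0],
  [[0, 0, -85], 0],
  [[0, 0, -110], 0],
  [[0, 0, -124], 0],
])

```text
time_s: 6.25
ee_pos: [368.2, 275.6, 109.7]
eef_rot: [0.738, 0.675, -0.002, -0.0]
wrist_force: [-0.5, -0.2, -0.6]
width: 60.0
grip_force: 0.0
```

>>> step_arm([
  [[0, 0, 0], 0],
  [[0, 0, 0], 0],
  [[0, 0, 0], 0],
  [[0, 0, 0], 0],
  [[0, 0, 0], 0],
], grip=15, grip_force=70)

```text
time_s: 6.67
ee_pos: [369.8, 276.5, 113.3]
eef_rot: [0.738, 0.674, 0.001, 0.0]
wrist_force: [0.2, -0.4, 3.2]
width: 23.0
grip_force: 69.1
```

>>> step_arm([
  [[0, 0, 0], 0],
  [[0, 0, 0], 0],
  [[0, 0, 15], 0],
  [[0, 0, 40], 0],
  [[0, 0, 60], 0],
])

```text
time_s: 7.08
ee_pos: [369.1, 276.3, 173.6]
eef_rot: [0.738, 0.675, -0.0, -0.0]
wrist_force: [1.6, 0.2, -1.1]
width: 23.2
grip_force: 69.0
```

Run:
```python
from h import *
c=snap('top','t3'); c=snap('side','s3'); crop(c,(180,300,580,600),'s3',2)
```

```text
(no output)
```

View pics/s3.png

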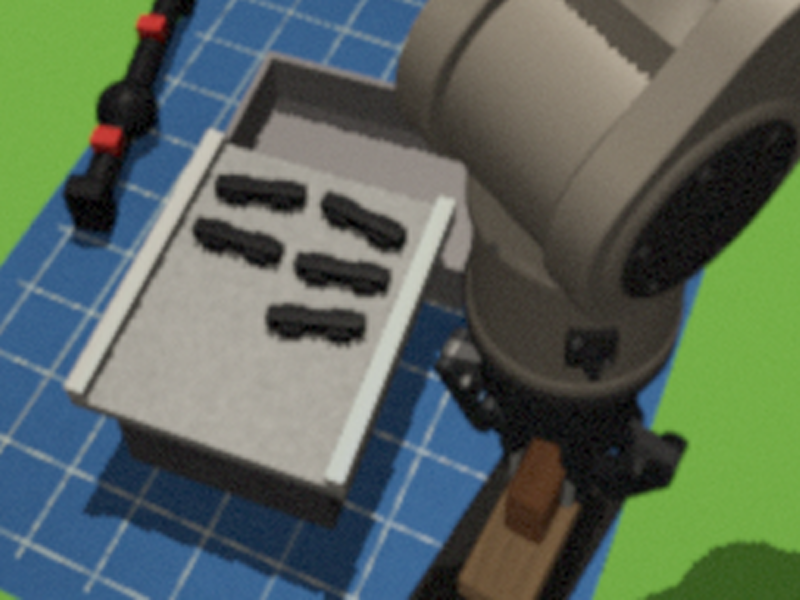

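>>> step_arm([
  [[0, 0, 20], 0],
  [[0, 0, 45], 0],
  [[0, 0, 70], -0.05],
  [[0, 0, 85], -0.1],
  [[0, 0, 90], -0.2],
])

```text
time_s: 7.6
ee_pos: [369.9, 276.6, 264.3]
eef_rot: [0.802, 0.597, 0.002, 0.0]
wrist_force: [1.1, 1.0, -1.7]
width: 23.1
grip_force: 69.3
```

>>> step_arm([
  [[12.6, 1.2, 0], -0.08],
  [[25.2, 2.4, 0], -0.16],
  [[37.8, 3.6, 0], -0.24],
  [[50.4, 4.8, 0], -0.32],
  [[63.2, 5.8, 0], -0.4],
])

```text
time_s: 8.02
ee_pos: [433.0, 281.8, 261.7]
eef_rot: [0.906, 0.424, -0.0, 0.0]
wrist_force: [-0.4, 0.2, -2.7]
width: 23.5
grip_force: 69.2
```

>>> step_arm([
  [[12.6, 1.2, 0], -0.08],
  [[25.2, 2.4, 0], -0.16],
  [[37.8, 3.6, 0], -0.24],
  [[50.4, 4.8, 0], -0.32],
  [[63.2, 5.8, 0], -0.4],
])

```text
time_s: 8.43
ee_pos: [496.2, 287.6, 261.5]
eef_rot: [0.972, 0.236, -0.0, 0.0]
wrist_force: [0.1, -0.7, -2.4]
width: 23.1
grip_force: 71.2
```

>>> step_arm([
  [[12.6, 1.2, 0], -0.08],
  [[25.2, 2.4, 0], -0.16],
  [[37.8, 3.6, 0], -0.24],
  [[50.4, 4.8, 0], -0.32],
  [[63.2, 5.8, 0], -0.403],
])

```text
time_s: 8.85
ee_pos: [559.4, 293.4, 261.4]
eef_rot: [0.999, 0.037, -0.0, 0.0]
wrist_force: [-0.9, -0.4, -2.5]
width: 23.4
grip_force: 71.4
```

>>> step_arm([
  [[0, 0, 0], 0],
  [[0, 0, -10], 0],
  [[0, 0, -22], 0],
  [[0, 0, -30], 0],
  [[0, 0, -30], 0],
])

```text
time_s: 9.27
ee_pos: [557.5, 293.1, 229.4]
eef_rot: [0.999, 0.04, -0.002, 0.001]
wrist_force: [0.3, -0.9, -2.9]
width: 23.1
grip_force: 71.6
```

Run:
```python
from h import *
c=snap('top','t4'); c=snap('side','s4'); crop(c,(180,250,580,550),'s4',2)
```

```text
(no output)
```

View pics/s4.png

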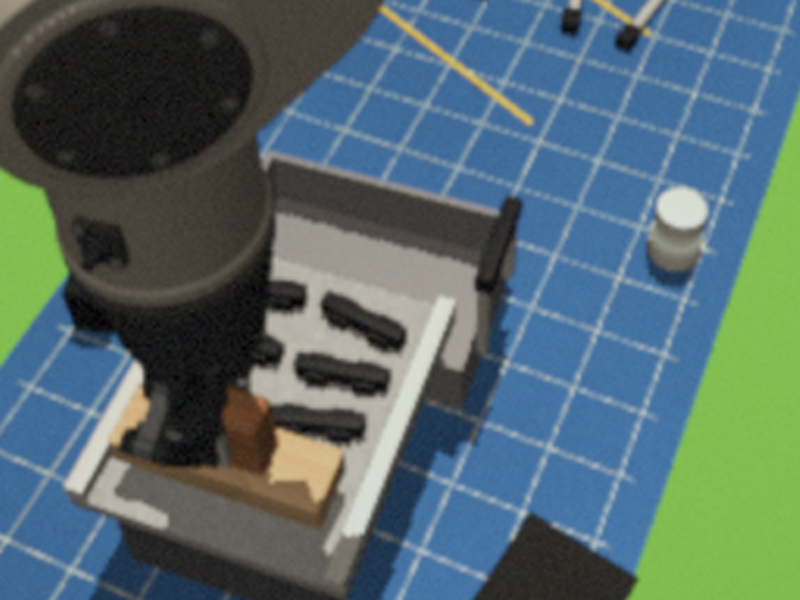

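Run:
```python
from m import *
s=load('s4')
p=[558.5,293.3,-1.493]; z=119
for x,y,h in[(-20,-65,0),(-20,-65,24),(-20,65,24),(20,-65,24),(12,-30,76),(-12,-30,76)]:
    print((x,y,h),(proj(s,place(p,[(x,y,z+h)]))[0]-[180,250])*2)
print('fences',(proj(s,place(bo,[(-75,y,112) for y in(105,66,-90)]+[(75,y,112) for y in(105,66,-90)]))-[180,250])*2)
```

```text
caddy [591.29 -23.72  -0.21] 1.2916032506967667
board [564.14 227.78   0.08] 0.8685434446499585
pad [379.7  281.91  -0.18] 1.386371454529467
scraper [369.25 276.33  -0.09] 1.8330904300315183
(-20, -65, 0) [321.63 532.01]
(-20, -65, 24) [318.51 513.23]
(-20, 65, 24) [105.6  442.63]
(20, -65, 24) [345.3  449.29]
(12, -30, 76) [273.39 397.14]
(-12, -30, 76) [255.22 435.82]
fences [[325.41 574.44]
 [351.01 510.87]
 [439.14 292.07]
 [ 83.76 491.73]
 [115.52 433.39]
 [225.52 231.37]]
```

>>> step_arm([
  [[0, 0, -8], 0],
  [[0, 0, -15], 0],
  [[0, 0, -19], 0],
  [[0, 0, -20.8], 0],
  [[0, 0, -20.8], 0],
])

```text
time_s: 9.78
ee_pos: [558.7, 293.6, 210.9]
eef_rot: [0.999, 0.039, -0.0, 0.0]
wrist_force: [0.5, -0.2, -2.6]
width: 23.3
grip_force: 71.7
```

>>> step_arm([
  [[0.3, -4, 0], 0],
  [[0.7, -9, 0], 0],
  [[1.1, -14, 0], 0],
  [[1.6, -20, 0], 0],
  [[2, -26, 0], 0],
])

```text
time_s: 10.2
ee_pos: [561.1, 266.9, 211.7]
eef_rot: [0.999, 0.039, 0.0, -0.0]
wrist_force: [1.2, 0.2, -1.5]
width: 23.1
grip_force: 71.5
```

>>> step_arm([
  [[0.4, -5, 0], 0],
  [[0.8, -10, 0], 0],
  [[1.2, -15, 0], 0],
  [[1.6, -20, 0], 0],
  [[2, -25, 0], 0],
])

```text
time_s: 10.62
ee_pos: [562.9, 242.3, 211.5]
eef_rot: [0.999, 0.039, 0.0, -0.0]
wrist_force: [0.2, 0.2, -2.5]
width: 23.4
grip_force: 71.6
```

>>> step_arm([
  [[0.4, -5, 0], 0],
  [[0.8, -10, 0], 0],
  [[1.2, -15, 0], 0],
  [[1.6, -20, 0], 0],
  [[2, -25, 0], 0],
])

```text
time_s: 11.03
ee_pos: [565.0, 217.3, 211.5]
eef_rot: [0.999, 0.039, 0.0, -0.0]
wrist_force: [-0.3, 0.6, -1.8]
width: 23.2
grip_force: 71.5
```

Run:
```python
from h import *
c=snap('top','t5'); b=snap('side','s5')
f=lambda c,b:cv2.resize(cv2.resize(c['img'][:,:,::-1],(800,600),interpolation=cv2.INTER_CUBIC)[b[1]:b[1]+300,b[0]:b[0]+250],(500,600))
cv2.imwrite('pics/m5.png',cv2.resize(np.hstack([f(c,(150,200)),f(b,(200,280))]),(800,480)))
```

```text
(no output)
```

View pics/m5.png

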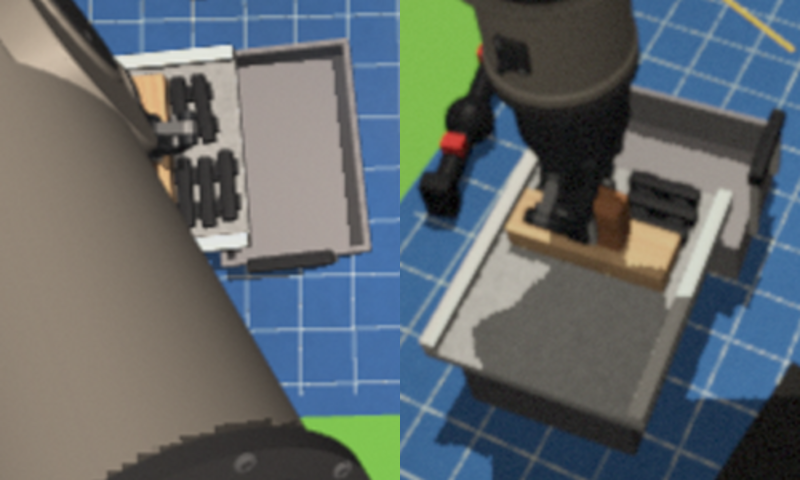

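>>> step_arm([
  [[0.4, -5, 0], 0],
  [[0.8, -10, 0], 0],
  [[1.2, -15, 0], 0],
  [[1.6, -20, 0], 0],
  [[2, -25, 0], 0],
])

```text
time_s: 11.55
ee_pos: [567.0, 192.2, 211.5]
eef_rot: [0.999, 0.039, 0.0, -0.0]
wrist_force: [0.1, 0.4, -1.3]
width: 23.2
grip_force: 71.5
```

>>> step_arm([
  [[0.4, -5, 0], 0],
  [[0.8, -10, 0], 0],
  [[1.2, -15, 0], 0],
  [[1.6, -20, 0], 0],
  [[2, -25, 0], 0],
])

```text
time_s: 11.97
ee_pos: [569.0, 167.1, 211.5]
eef_rot: [0.999, 0.039, 0.0, 0.0]
wrist_force: [0.7, 1.0, -3.0]
width: 22.9
grip_force: 71.5
```

>>> step_arm([
  [[0.4, -5, 0], 0],
  [[0.8, -10, 0], 0],
  [[1.2, -15, 0], 0],
  [[1.6, -20, 0], 0],
  [[2, -25, 0], 0],
])

```text
time_s: 12.38
ee_pos: [570.9, 142.2, 211.5]
eef_rot: [0.999, 0.039, -0.0, -0.0]
wrist_force: [-0.3, -0.0, -2.1]
width: 23.2
grip_force: 71.5
```

>>> step_arm([
  [[0, -2, 0], 0],
  [[0, -2, 0], 0],
  [[0, -2, 0], 0],
])

```text
time_s: 12.63
ee_pos: [570.9, 140.7, 211.5]
eef_rot: [0.999, 0.039, 0.0, -0.0]
wrist_force: [0.4, 1.0, -2.4]
width: 23.3
grip_force: 71.6
```

Run:
```python
from h import *
c=snap('top','t6'); b=snap('side','s6')
f=lambda c,b:cv2.resize(cv2.resize(c['img'][:,:,::-1],(800,600),interpolation=cv2.INTER_CUBIC)[b[1]:b[1]+300,b[0]:b[0]+250],(500,600))
cv2.imwrite('pics/m6.png',cv2.resize(np.hstack([f(c,(200,180)),f(b,(210,240))]),(800,480)))
```

```text
(no output)
```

View pics/m6.png

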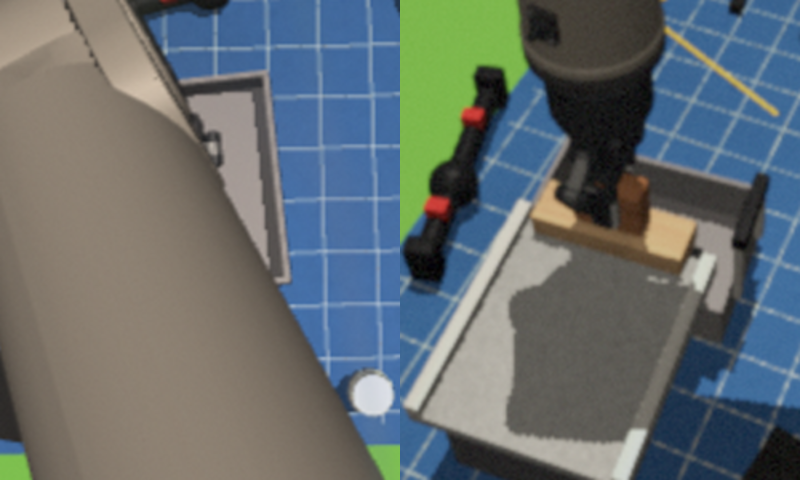

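>>> step_arm([
  [[-0.5, 6, 0], 0],
  [[-1.2, 16, 0], 0],
  [[-2.2, 28, 0], 0],
  [[-3.2, 41, 0], 0],
  [[-4.2, 54, 0], 0],
])

```text
time_s: 13.15
ee_pos: [566.4, 196.8, 211.5]
eef_rot: [0.999, 0.039, 0.0, -0.0]
wrist_force: [-0.4, 0.1, -1.9]
width: 23.5
grip_force: 71.5
```

>>> step_arm([
  [[-1, 14, 0], 0],
  [[-2.2, 28, 0], 0],
  [[-3.3, 42, 0], 0],
  [[-4.4, 56, 0], 0],
  [[-5.2, 66, 0], 0],
])

```text
time_s: 13.57
ee_pos: [561.1, 263.0, 211.5]
eef_rot: [0.999, 0.039, -0.0, -0.0]
wrist_force: [-0.9, -0.2, -3.0]
width: 23.2
grip_force: 71.5
```

>>> step_arm([
  [[0, 0, -0.5], 0],
  [[0, 0, -1], 0],
  [[0, 0, -1.5], 0],
  [[0, 0, -1.5], 0],
  [[0, 0, -1.5], 0],
])

```text
time_s: 13.98
ee_pos: [561.8, 260.3, 210.3]
eef_rot: [0.999, 0.038, 0.0, -0.0]
wrist_force: [-0.9, 3.1, 3.1]
width: 23.3
grip_force: 72.1
```

Run:
```python
from station import r
q=r.get_state();print(q['ee_pos'],q['eef_rot'],q['wrist_force'],q['joint_pos'])
```

```text
[561.82738043 260.32364112 210.32366339] [ 9.99260992e-01  3.84362716e-02  2.93282581e-04 -1.90040958e-04] [-0.9069779   3.13229913  3.13989029] [-0.25971776  0.4555596  -0.35984484  1.80127456  0.19610115  0.91902462
 -2.19925331]
```

>>> step_arm([
  [[0, 0, 0], 0],
  [[0, 0, 0], 0],
  [[0, 0, 0], 0],
  [[0, 0, 20], 0],
  [[0, 0, 45], 0],
], grip=60)

```text
time_s: 14.4
ee_pos: [560.8, 259.9, 253.7]
eef_rot: [0.999, 0.039, -0.002, 0.001]
wrist_force: [0.0, 0.2, 0.6]
width: 59.9
grip_force: 0.0
```

>>> step_arm([
  [[0, 0, 25], 0],
  [[-5, -20, 45], 0.05],
  [[-10, -50, 50], 0.13],
  [[-15, -85, 50], 0.21],
  [[-20, -120, 50], 0.29],
])

```text
time_s: 14.82
ee_pos: [541.2, 139.5, 305.5]
eef_rot: [0.983, 0.185, 0.001, 0.0]
wrist_force: [0.2, -0.7, -0.6]
width: 59.9
grip_force: 0.0
```

>>> step_arm([
  [[-5, -36, 0], 0.08],
  [[-10, -72, 0], 0.16],
  [[-16, -108, 0], 0.24],
  [[-22, -144, 0], 0.32],
  [[-28, -180, 0], 0.4],
])

```text
time_s: 15.23
ee_pos: [512.8, -41.3, 305.1]
eef_rot: [0.927, 0.376, 0.0, 0.0]
wrist_force: [0.3, -0.1, 1.1]
width: 59.8
grip_force: 0.0
```

>>> step_arm([
  [[-5, -36, 0], 0.08],
  [[-10, -72, 0], 0.16],
  [[-16, -108, 0], 0.24],
  [[-22, -144, 0], 0.32],
  [[-28, -180, 0], 0.4],
])

```text
time_s: 15.65
ee_pos: [484.7, -221.3, 305.2]
eef_rot: [0.833, 0.553, -0.0, 0.0]
wrist_force: [0.9, 1.3, -0.2]
width: 60.0
grip_force: 0.0
```

>>> step_arm([
  [[-5, -36, 0], 0.08],
  [[-10, -72, 0], 0.16],
  [[-16, -108, 0], 0.24],
  [[-22, -144, 0], 0.32],
  [[-28, -180, 0], 0.41],
])

```text
time_s: 16.07
ee_pos: [456.6, -401.3, 305.0]
eef_rot: [0.703, 0.711, -0.0, 0.0]
wrist_force: [0.9, 1.1, 0.5]
width: 59.6
grip_force: 0.0
```

Run:
```python
from h import *
c=snap('top','t7'); b=snap('side','s7')
f=lambda c,x0,y0,w,h:cv2.resize(c['img'][:,:,::-1],(800,600),interpolation=cv2.INTER_CUBIC)[y0:y0+h,x0:x0+w]
A=cv2.resize(f(c,150,200,500,250),(800,400)); B=cv2.resize(f(b,200,180,400,300),(266,200))
B=cv2.resize(f(b,200,240,250,225),(400,360))
A=cv2.resize(f(c,140,190,500,240),(800,384)); B=f(b,200,200,400,216)
C=cv2.resize(f(b,250,290,200,108),(400,216))
cv2.imwrite('pics/m7.png',np.vstack([A,np.hstack([B,C])]))
```

```text
(no output)
```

View pics/m7.png

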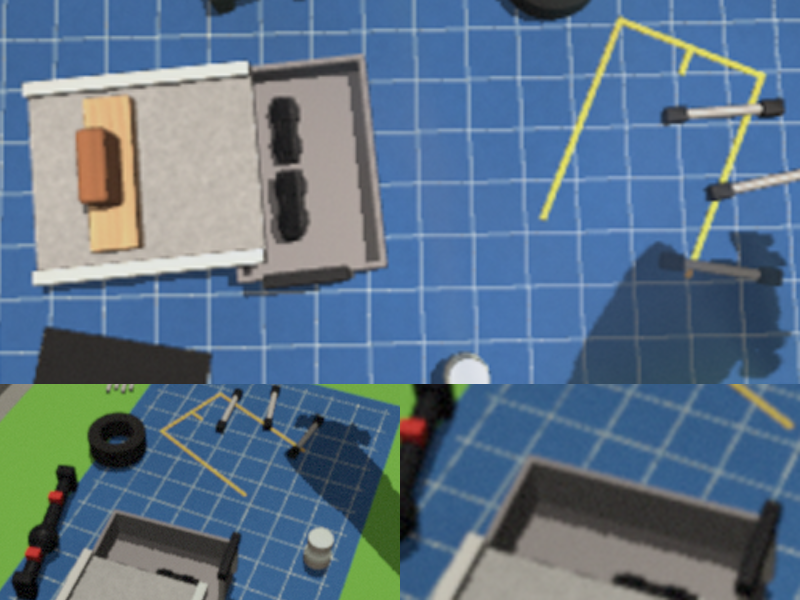

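```bash
cat > lk.py <<'E'
from h import *
def links(c,z=8):
    hsv=cv2.cvtColor(c['img'],cv2.COLOR_RGB2HSV); H,S_,V=cv2.split(hsv)
    k=((S_<75)&(V>75)).astype(np.uint8); k=cv2.morphologyEx(k,cv2.MORPH_OPEN,np.ones((3,3),np.uint8))
    n,lab,st,ce=cv2.connectedComponentsWithStats(k); out=[]
    for i in range(1,n):
        if not 40<st[i,4]<500: continue
        pts=np.argwhere(lab==i)[:,::-1].astype(np.float32)
        (cx,cy),(w,h),a=cv2.minAreaRect(pts)
        if max(w,h)<18 or max(w,h)<2.5*min(w,h): continue
        vx,vy,x,y=cv2.fitLine(pts,cv2.DIST_L2,0,.01,.01).ravel(); L=max(w,h)/2
        e=np.array([[x-vx*L,y-vy*L],[x+vx*L,y+vy*L]]); q=unproj(c,(e+.5)*S-.5,z); d=q[1]-q[0]
        m=q.mean(0)
        if 430<m[0]<720 and -430<m[1]<-130:
            th=np.arctan2(d[1],d[0]); th=(th+np.pi/2)%np.pi-np.pi/2
            g=th+np.pi/2; g=(g+np.pi/2)%np.pi-np.pi/2
            out.append((m[:2].round(1),round(np.linalg.norm(d),1),round(g,3)))
    return out
E
python3 - <<'E'
from lk import *
for n in('top0','side0','t7','s7'):
    print(n)
    for o in links(load(n)): print('  ',*o)
t=load('t7'); from m import bo
px=np.array([(305,130),(305,210),(270,100),(280,240)])/1.6+[140,190]
q=unproj(t,px,44)-[569.05,104.48,0]; c,s_=np.cos(.073),np.sin(.073)
print('pile in caddy',np.c_[c*q[:,0]+s_*q[:,1],-s_*q[:,0]+c*q[:,1]])
f=fit([(t,[CAD[1],CAD[2]],np.array([(362,57),(384,266)])/1.6+[140,190])],[570,100,.08]);print(f)
E
```

```text
top0
   [ 620.7 -292.7] 69.9 0.047
   [ 537.4 -270.1] 88.5 0.183
   [ 472.3 -273.3] 90.1 -0.188
side0
   [ 620.9 -296. ] 73.8 0.064
   [ 470.8 -281.8] 69.6 -0.197
t7
   [ 620.6 -293.6] 72.1 0.045
   [ 553.1 -331.2] 72.0 0.185
   [ 470.7 -282.3] 71.3 -0.182
s7
   [ 620.9 -296. ] 73.8 0.064
caddy [591.29 -23.72  -0.21] 1.2916032506967667
board [564.14 227.78   0.08] 0.8685434446499585
pad [379.7  281.91  -0.18] 1.386371454529467
scraper [369.25 276.33  -0.09] 1.8330904300315183
pile in caddy [[ 37.57  -3.87]
 [-35.8    2.46]
 [ 68.63  25.87]
 [-60.73  27.38]]
(array([567.84, 105.34,   0.08]), array([[-0.08, -1.16],
       [ 0.08,  1.04]]))
```

>>> step_arm([
  [[19, 14, -20], 0.035],
  [[38, 28, -40], 0.07],
  [[57, 42, -60], 0.105],
  [[77, 56, -80], 0.14],
  [[96.4, 70, -100], 0.175],
])

```text
time_s: 16.58
ee_pos: [554.5, -328.8, 204.1]
eef_rot: [0.64, 0.769, -0.0, 0.0]
wrist_force: [1.4, 0.2, -0.3]
width: 60.1
grip_force: 0.0
```

>>> step_arm([
  [[0, 0, -25], 0],
  [[0, 0, -55], 0],
  [[0, 0, -85], 0],
  [[0, 0, -105], 0],
  [[0, 0, -115], 0],
])

```text
time_s: 17.0
ee_pos: [552.6, -328.8, 86.9]
eef_rot: [0.64, 0.768, -0.001, -0.002]
wrist_force: [-0.5, 0.4, 0.0]
width: 60.0
grip_force: 0.0
```

>>> step_arm([
  [[0, 0, -4], 0],
  [[0, 0, -9], 0],
  [[0, 0, -13], 0],
  [[0, 0, -13], 0],
  [[0, 0, -13], 0],
])

```text
time_s: 17.42
ee_pos: [554.3, -329.5, 77.9]
eef_rot: [0.64, 0.768, 0.0, 0.001]
wrist_force: [0.0, -0.0, 0.3]
width: 60.0
grip_force: 0.0
```

>>> step_arm([
  [[0, 0, 0], 0],
  [[0, 0, 0], 0],
  [[0, 0, 0], 0],
  [[0, 0, 0], 0],
  [[0, 0, 0], 0],
], grip=2, grip_force=40)

```text
time_s: 17.83
ee_pos: [554.0, -329.4, 77.4]
eef_rot: [0.64, 0.768, 0.0, 0.0]
wrist_force: [-1.2, 0.8, 5.5]
width: 7.9
grip_force: 39.1
```

>>> step_arm([
  [[0, 0, 0], 0],
  [[0, 0, 0], 0],
  [[0, 0, 0], 0],
])

```text
time_s: 18.08
ee_pos: [554.1, -329.4, 77.4]
eef_rot: [0.64, 0.768, -0.0, 0.0]
wrist_force: [-1.9, 0.7, 5.8]
width: 8.2
grip_force: 39.2
```

>>> step_arm([
  [[0, 0, 15], 0],
  [[0, 0, 45], 0],
  [[0, 0, 85], 0],
  [[0, 0, 125], 0],
  [[0, 0, 160], 0],
])

```text
time_s: 18.5
ee_pos: [553.9, -329.1, 240.6]
eef_rot: [0.64, 0.769, 0.0, 0.001]
wrist_force: [1.2, -1.0, -0.2]
width: 8.0
grip_force: 39.2
```

>>> step_arm([
  [[1, 20, 0], 0.07],
  [[2.7, 40, 0], 0.14],
  [[4, 60, 0], 0.21],
  [[5.4, 80, 0], 0.29],
  [[6.7, 100.8, 0], 0.367],
])

```text
time_s: 18.92
ee_pos: [560.5, -227.7, 238.2]
eef_rot: [0.487, 0.873, -0.0, 0.0]
wrist_force: [-0.3, 0.4, -0.5]
width: 7.6
grip_force: 39.2
```

>>> step_arm([
  [[1, 20, 0], 0.07],
  [[2.7, 40, 0], 0.14],
  [[4, 60, 0], 0.21],
  [[5.4, 80, 0], 0.29],
  [[6.7, 100.8, 0], 0.367],
])

```text
time_s: 19.33
ee_pos: [567.2, -126.8, 238.0]
eef_rot: [0.32, 0.947, -0.0, 0.0]
wrist_force: [0.1, -0.4, -0.5]
width: 8.1
grip_force: 39.2
```

>>> step_arm([
  [[1, 20, 0], 0.07],
  [[2.7, 40, 0], 0.14],
  [[4, 60, 0], 0.21],
  [[5.4, 80, 0], 0.29],
  [[6.7, 100.8, 0], 0.367],
])

```text
time_s: 19.75
ee_pos: [573.9, -26.1, 238.0]
eef_rot: [0.142, 0.99, -0.0, 0.0]
wrist_force: [0.3, -0.7, 0.1]
width: 8.0
grip_force: 39.1
```

>>> step_arm([
  [[1, 20, 0], 0.07],
  [[2.7, 40, 0], 0.14],
  [[4, 60, 0], 0.21],
  [[5.4, 80, 0], 0.29],
  [[6.7, 100.8, 0], 0.367],
])

```text
time_s: 20.17
ee_pos: [580.6, 74.7, 238.0]
eef_rot: [-0.041, 0.999, -0.0, 0.0]
wrist_force: [0.9, -0.3, -1.2]
width: 8.0
grip_force: 39.1
```

>>> step_arm([
  [[0, 0, -25], 0],
  [[0, 0, -50], 0],
  [[0, 0, -70], 0],
  [[0, 0, -80], 0],
  [[0, 0, -80], 0],
])

```text
time_s: 20.58
ee_pos: [579.9, 73.7, 155.7]
eef_rot: [-0.04, 0.999, -0.0, -0.001]
wrist_force: [0.0, 0.3, -0.5]
width: 7.9
grip_force: 39.1
```

>>> step_arm([
  [[0, 0, -12], 0],
  [[0, 0, -25], 0],
  [[0, 0, -36], 0],
  [[0, 0, -42], 0],
  [[0, 0, -42], 0],
])

```text
time_s: 21.0
ee_pos: [580.1, 73.8, 113.5]
eef_rot: [-0.04, 0.999, -0.0, -0.001]
wrist_force: [-0.4, 0.3, -1.3]
width: 8.2
grip_force: 39.1
```

>>> step_arm([
  [[0, 0, 0], 0],
  [[0, 0, 0], 0],
  [[0, 0, 0], 0],
  [[0, 0, 0], 0],
], grip=21)

```text
time_s: 21.33
ee_pos: [581.0, 73.9, 115.5]
eef_rot: [-0.04, 0.999, -0.0, 0.0]
wrist_force: [-0.1, -0.1, -0.6]
width: 20.9
grip_force: 0.0
```

>>> step_arm([
  [[0, 0, 12], 0],
  [[0, 0, 35], 0],
  [[0, 0, 65], 0],
  [[0, 0, 95], 0],
  [[0, 0, 125], 0],
])

```text
time_s: 21.75
ee_pos: [580.4, 74.2, 242.4]
eef_rot: [-0.04, 0.999, 0.0, 0.0]
wrist_force: [-0.7, -0.5, 0.8]
width: 20.7
grip_force: 0.0
```

>>> step_arm([
  [[0, -25, 0], -0.08],
  [[0, -55, 0], -0.16],
  [[0, -85, 0], -0.24],
  [[0, -115, 0], -0.32],
  [[0, -145, 0], -0.4],
], grip=60)

```text
time_s: 22.17
ee_pos: [580.6, -72.4, 241.4]
eef_rot: [0.162, 0.987, -0.0, 0.001]
wrist_force: [0.2, 0.7, -0.1]
width: 59.9
grip_force: 0.0
```

Run:
```python
from lk import *
for n in('top','side'):
    c=snap(n,n+'8')
    for o in links(c): print(n,*o)
from station import r
q=r.get_state();print(q['ee_pos'],q['eef_rot'],q['time_s'])
```

```text
side [ 621.1 -296.1] 73.5 0.065
side [ 470.3 -283.4] 72.5 -0.197
[580.43379488 -76.51180868 240.90099702] [ 1.64520307e-01  9.86373072e-01 -1.06729084e-03  3.03901174e-04] 22.2667
```

>>> step_arm([
  [[2.7, -15, 0], -0.08],
  [[5.4, -30, 0], -0.16],
  [[8, -45, 0], -0.24],
  [[10.7, -60, 0], -0.32],
  [[13.3, -74.5, 0], -0.4],
])

```text
time_s: 22.68
ee_pos: [594.2, -145.8, 241.1]
eef_rot: [0.354, 0.935, 0.0, 0.0]
wrist_force: [0.3, 0.2, 0.4]
width: 60.2
grip_force: 0.0
```

>>> step_arm([
  [[2.7, -15, 0], -0.08],
  [[5.4, -30, 0], -0.16],
  [[8, -45, 0], -0.24],
  [[10.7, -60, 0], -0.32],
  [[13.3, -74.5, 0], -0.4],
])

```text
time_s: 23.1
ee_pos: [607.6, -220.3, 241.1]
eef_rot: [0.533, 0.846, 0.0, 0.0]
wrist_force: [1.1, -0.3, -0.1]
width: 60.2
grip_force: 0.0
```

>>> step_arm([
  [[2.7, -15, 0], -0.08],
  [[5.4, -30, 0], -0.16],
  [[8, -45, 0], -0.24],
  [[10.7, -60, 0], -0.32],
  [[13.3, -74.4, 0], -0.4],
])

```text
time_s: 23.52
ee_pos: [620.9, -294.7, 241.1]
eef_rot: [0.69, 0.724, 0.0, 0.0]
wrist_force: [0.4, -0.1, 0.3]
width: 59.7
grip_force: 0.0
```

>>> step_arm([
  [[0, 0, -30], 0],
  [[0, 0, -65], 0],
  [[0, 0, -100], 0],
  [[0, 0, -130], 0],
  [[0, 0, -148], 0],
])

```text
time_s: 23.93
ee_pos: [619.7, -293.4, 89.5]
eef_rot: [0.689, 0.725, -0.0, -0.002]
wrist_force: [-0.2, 0.8, 0.6]
width: 59.9
grip_force: 0.0
```

>>> step_arm([
  [[0, 0, -5], 0],
  [[0, 0, -10], 0],
  [[0, 0, -15], 0],
  [[0, 0, -15], 0],
  [[0, 0, -15], 0],
])

```text
time_s: 24.35
ee_pos: [621.2, -294.6, 78.3]
eef_rot: [0.689, 0.725, 0.0, 0.001]
wrist_force: [0.4, 0.8, 0.9]
width: 60.1
grip_force: 0.0
```

>>> step_arm([
  [[0, 0, 0], 0],
  [[0, 0, 0], 0],
  [[0, 0, 0], 0],
  [[0, 0, 0], 0],
  [[0, 0, 0], 0],
], grip=2, grip_force=40)

```text
time_s: 24.77
ee_pos: [620.7, -294.6, 77.5]
eef_rot: [0.689, 0.725, 0.0, 0.0]
wrist_force: [-0.7, 0.5, 5.2]
width: 7.8
grip_force: 39.1
```

>>> step_arm([
  [[0, 0, 0], 0],
  [[0, 0, 0], 0],
  [[0, 0, 0], 0],
])

```text
time_s: 25.02
ee_pos: [620.8, -294.6, 77.5]
eef_rot: [0.689, 0.725, 0.0, 0.0]
wrist_force: [-1.6, 0.1, 6.0]
width: 7.6
grip_force: 39.1
```

>>> step_arm([
  [[0, 0, 15], 0],
  [[0, 0, 45], 0],
  [[0, 0, 85], 0],
  [[0, 0, 125], 0],
  [[0, 0, 160], 0],
])

```text
time_s: 25.43
ee_pos: [620.7, -294.3, 240.7]
eef_rot: [0.689, 0.725, 0.0, 0.001]
wrist_force: [0.1, 0.2, -0.3]
width: 7.7
grip_force: 39.2
```

>>> step_arm([
  [[-2, 18.8, 0], 0.08],
  [[-4, 37.6, 0], 0.16],
  [[-6, 56.4, 0], 0.24],
  [[-8, 75.2, 0], 0.32],
  [[-10.1, 94.1, 0], 0.4],
])

```text
time_s: 25.85
ee_pos: [610.3, -199.5, 238.3]
eef_rot: [0.53, 0.848, -0.0, 0.0]
wrist_force: [0.6, 0.0, 0.4]
width: 8.2
grip_force: 39.2
```

>>> step_arm([
  [[-2, 18.8, 0], 0.08],
  [[-4, 37.6, 0], 0.16],
  [[-6, 56.4, 0], 0.24],
  [[-8, 75.2, 0], 0.32],
  [[-10.1, 94.1, 0], 0.4],
])

```text
time_s: 26.27
ee_pos: [600.2, -105.4, 238.1]
eef_rot: [0.351, 0.936, -0.0, 0.0]
wrist_force: [0.5, -0.4, -1.1]
width: 8.3
grip_force: 39.2
```

>>> step_arm([
  [[-2, 18.8, 0], 0.08],
  [[-4, 37.6, 0], 0.16],
  [[-6, 56.4, 0], 0.24],
  [[-8, 75.2, 0], 0.32],
  [[-10.1, 94.1, 0], 0.4],
])

```text
time_s: 26.68
ee_pos: [590.1, -11.4, 238.1]
eef_rot: [0.158, 0.987, -0.0, 0.0]
wrist_force: [0.3, 1.1, -0.3]
width: 7.7
grip_force: 39.2
```

>>> step_arm([
  [[-2, 18.8, 0], 0.08],
  [[-4, 37.6, 0], 0.16],
  [[-6, 56.4, 0], 0.24],
  [[-8, 75.2, 0], 0.32],
  [[-10.1, 94.1, 0], 0.4],
])

```text
time_s: 27.1
ee_pos: [580.0, 82.7, 238.1]
eef_rot: [-0.041, 0.999, -0.0, 0.0]
wrist_force: [0.5, 0.1, -0.9]
width: 7.9
grip_force: 39.1
```

>>> step_arm([
  [[0, 0, -25], 0],
  [[0, 0, -50], 0],
  [[0, 0, -75], 0],
  [[0, 0, -95], 0],
  [[0, 0, -109], 0],
])

```text
time_s: 27.52
ee_pos: [579.8, 81.6, 127.0]
eef_rot: [-0.04, 0.999, -0.0, -0.001]
wrist_force: [-0.6, -0.3, -0.1]
width: 8.0
grip_force: 39.1
```

>>> step_arm([
  [[0, 0, 0], 0],
  [[0, 0, 0], 0],
  [[0, 0, 0], 0],
])

```text
time_s: 27.77
ee_pos: [580.9, 82.2, 129.4]
eef_rot: [-0.04, 0.999, -0.0, 0.001]
wrist_force: [0.3, 0.1, -0.1]
width: 7.8
grip_force: 39.1
```

>>> step_arm([
  [[0, 0, 0], 0],
  [[0, 0, 0], 0],
  [[0, 0, 0], 0],
  [[0, 0, 0], 0],
], grip=24)

```text
time_s: 28.1
ee_pos: [580.4, 81.8, 128.5]
eef_rot: [-0.039, 0.999, -0.0, 0.0]
wrist_force: [0.0, -0.0, -0.8]
width: 24.4
grip_force: 0.0
```

>>> step_arm([
  [[0, 0, 12], 0],
  [[0, 0, 35], 0],
  [[0, 0, 65], 0],
  [[0, 0, 90], 0],
  [[0, 0, 113], 0],
])

```text
time_s: 28.52
ee_pos: [580.2, 82.2, 243.6]
eef_rot: [-0.04, 0.999, 0.0, 0.0]
wrist_force: [0.8, 0.3, 0.3]
width: 24.4
grip_force: 0.0
```

>>> step_arm([
  [[0, -25, 0], -0.08],
  [[0, -55, 0], -0.16],
  [[0, -85, 0], -0.24],
  [[0, -115, 0], -0.32],
  [[0, -145, 0], -0.4],
], grip=60)

```text
time_s: 28.93
ee_pos: [580.0, -64.3, 242.2]
eef_rot: [0.161, 0.987, 0.0, 0.0]
wrist_force: [0.1, 0.6, 0.9]
width: 60.4
grip_force: 0.0
```

Run:
```python
from lk import *
for n in('top','side'):
    c=snap(n,n+'9')
    for o in links(c): print(n,*o)
from station import r
q=r.get_state();print(q['ee_pos'],q['eef_rot'],q['time_s'])
```

```text
side [ 470.3 -283.4] 72.5 -0.197
[579.97278867 -68.45651622 241.75919431] [ 1.64463669e-01  9.86382580e-01 -1.03632472e-03  1.84824529e-04] 29.0333
```

>>> step_arm([
  [[-5.5, -11, 0], -0.072],
  [[-11, -22, 0], -0.144],
  [[-16.5, -33, 0], -0.216],
  [[-22, -44, 0], -0.288],
  [[-27.5, -54.9, 0], -0.36],
])

```text
time_s: 29.45
ee_pos: [552.5, -117.9, 241.9]
eef_rot: [0.335, 0.942, 0.0, 0.0]
wrist_force: [0.1, 0.5, 0.1]
width: 60.0
grip_force: 0.0
```

>>> step_arm([
  [[-5.5, -11, 0], -0.072],
  [[-11, -22, 0], -0.144],
  [[-16.5, -33, 0], -0.216],
  [[-22, -44, 0], -0.288],
  [[-27.5, -54.9, 0], -0.36],
])

```text
time_s: 29.87
ee_pos: [525.1, -172.8, 241.9]
eef_rot: [0.498, 0.867, 0.0, 0.0]
wrist_force: [0.0, 0.7, -0.2]
width: 59.8
grip_force: 0.0
```

>>> step_arm([
  [[-5.5, -11, 0], -0.072],
  [[-11, -22, 0], -0.144],
  [[-16.5, -33, 0], -0.216],
  [[-22, -44, 0], -0.288],
  [[-27.5, -54.9, 0], -0.36],
])

```text
time_s: 30.28
ee_pos: [497.7, -227.7, 241.9]
eef_rot: [0.645, 0.764, 0.0, 0.0]
wrist_force: [0.1, 0.1, 0.4]
width: 60.1
grip_force: 0.0
```

>>> step_arm([
  [[-5.5, -11, 0], -0.072],
  [[-11, -22, 0], -0.144],
  [[-16.5, -33, 0], -0.216],
  [[-22, -44, 0], -0.288],
  [[-27.3, -54.7, 0], -0.36],
])

```text
time_s: 30.7
ee_pos: [470.4, -282.5, 241.9]
eef_rot: [0.772, 0.636, 0.0, 0.0]
wrist_force: [0.0, -0.7, 1.1]
width: 59.9
grip_force: 0.0
```

>>> step_arm([
  [[0, 0, -30], 0],
  [[0, 0, -65], 0],
  [[0, 0, -100], 0],
  [[0, 0, -130], 0],
  [[0, 0, -149], 0],
])

```text
time_s: 31.12
ee_pos: [469.9, -281.5, 90.0]
eef_rot: [0.771, 0.637, -0.0, -0.001]
wrist_force: [-0.9, 0.6, 1.0]
width: 59.7
grip_force: 0.0
```

>>> step_arm([
  [[0, 0, -5], 0],
  [[0, 0, -10], 0],
  [[0, 0, -15], 0],
  [[0, 0, -15], 0],
  [[0, 0, -15], 0],
])

```text
time_s: 31.53
ee_pos: [470.9, -282.7, 78.0]
eef_rot: [0.771, 0.637, 0.0, 0.001]
wrist_force: [0.1, -0.2, -0.3]
width: 60.2
grip_force: 0.0
```

>>> step_arm([
  [[0, 0, 0], 0],
  [[0, 0, 0], 0],
  [[0, 0, 0], 0],
  [[0, 0, 0], 0],
  [[0, 0, 0], 0],
], grip=2, grip_force=40)

```text
time_s: 31.95
ee_pos: [470.6, -282.6, 77.4]
eef_rot: [0.771, 0.637, 0.0, 0.0]
wrist_force: [-1.2, 0.6, 7.7]
width: 8.1
grip_force: 39.2
```

>>> step_arm([
  [[0, 0, 0], 0],
  [[0, 0, 0], 0],
  [[0, 0, 0], 0],
])

```text
time_s: 32.2
ee_pos: [470.6, -282.6, 77.4]
eef_rot: [0.771, 0.637, 0.0, 0.0]
wrist_force: [-0.9, 0.9, 7.5]
width: 7.7
grip_force: 39.2
```

>>> step_arm([
  [[0, 0, 15], 0],
  [[0, 0, 45], 0],
  [[0, 0, 85], 0],
  [[0, 0, 125], 0],
  [[0, 0, 160], 0],
])

```text
time_s: 32.62
ee_pos: [470.3, -282.3, 239.4]
eef_rot: [0.771, 0.637, 0.0, 0.0]
wrist_force: [0.5, -1.4, -0.6]
width: 8.0
grip_force: 39.4
```

>>> step_arm([
  [[4.4, 14.3, 0], 0.073],
  [[8.8, 28.6, 0], 0.147],
  [[13.2, 43, 0], 0.22],
  [[17.6, 57.4, 0], 0.294],
  [[22, 71.7, 0], 0.368],
])

```text
time_s: 33.03
ee_pos: [492.4, -210.1, 237.2]
eef_rot: [0.64, 0.768, -0.0, 0.0]
wrist_force: [0.3, 0.3, -0.4]
width: 7.9
grip_force: 39.4
```

>>> step_arm([
  [[4.4, 14.3, 0], 0.073],
  [[8.8, 28.6, 0], 0.147],
  [[13.2, 43, 0], 0.22],
  [[17.6, 57.4, 0], 0.294],
  [[22, 71.7, 0], 0.368],
])

```text
time_s: 33.45
ee_pos: [514.4, -138.3, 237.0]
eef_rot: [0.489, 0.872, -0.0, -0.0]
wrist_force: [-0.4, 0.4, -0.8]
width: 7.6
grip_force: 39.4
```

>>> step_arm([
  [[4.4, 14.3, 0], 0.073],
  [[8.8, 28.6, 0], 0.147],
  [[13.2, 43, 0], 0.22],
  [[17.6, 57.4, 0], 0.294],
  [[22, 71.7, 0], 0.368],
])

```text
time_s: 33.87
ee_pos: [536.5, -66.7, 237.1]
eef_rot: [0.321, 0.947, -0.0, -0.0]
wrist_force: [0.2, 0.9, -0.4]
width: 7.7
grip_force: 39.4
```

>>> step_arm([
  [[4.4, 14.3, 0], 0.073],
  [[8.8, 28.6, 0], 0.147],
  [[13.2, 43, 0], 0.22],
  [[17.6, 57.4, 0], 0.294],
  [[22, 71.7, 0], 0.368],
])

```text
time_s: 34.28
ee_pos: [558.5, 5.0, 237.0]
eef_rot: [0.142, 0.99, -0.0, -0.0]
wrist_force: [0.2, -0.6, -0.3]
width: 7.9
grip_force: 39.4
```

>>> step_arm([
  [[4.4, 14.3, 0], 0.073],
  [[8.8, 28.6, 0], 0.147],
  [[13.2, 43, 0], 0.22],
  [[17.6, 57.4, 0], 0.294],
  [[22, 71.7, 0], 0.368],
])

```text
time_s: 34.7
ee_pos: [580.5, 76.6, 237.0]
eef_rot: [-0.041, 0.999, -0.0, -0.0]
wrist_force: [0.0, -0.0, -0.2]
width: 7.9
grip_force: 39.4
```

>>> step_arm([
  [[0, 0, -25], 0],
  [[0, 0, -50], 0],
  [[0, 0, -75], 0],
  [[0, 0, -92], 0],
  [[0, 0, -101], 0],
])

```text
time_s: 35.12
ee_pos: [579.5, 75.7, 133.8]
eef_rot: [-0.04, 0.999, -0.0, -0.001]
wrist_force: [-0.5, 0.0, -1.2]
width: 7.6
grip_force: 39.4
```

>>> step_arm([
  [[0, 0, 0], 0],
  [[0, 0, 0], 0],
  [[0, 0, 0], 0],
])

```text
time_s: 35.37
ee_pos: [581.0, 76.2, 137.2]
eef_rot: [-0.04, 0.999, 0.0, 0.001]
wrist_force: [0.0, -0.5, -0.5]
width: 7.6
grip_force: 39.4
```

>>> step_arm([
  [[0, 0, 0], 0],
  [[0, 0, 0], 0],
  [[0, 0, 0], 0],
  [[0, 0, 0], 0],
], grip=24)

```text
time_s: 35.7
ee_pos: [580.6, 76.0, 136.5]
eef_rot: [-0.039, 0.999, -0.0, 0.0]
wrist_force: [-0.1, 0.4, -0.2]
width: 23.6
grip_force: 0.0
```

>>> step_arm([
  [[0, 0, 12], 0],
  [[0, 0, 35], 0],
  [[0, 0, 65], 0],
  [[0, 0, 100], 0],
  [[0, 0, 135], 0],
])

```text
time_s: 36.12
ee_pos: [579.9, 76.3, 273.2]
eef_rot: [-0.04, 0.999, 0.0, -0.0]
wrist_force: [0.8, -0.6, -0.9]
width: 23.9
grip_force: 0.0
```

>>> step_arm([
  [[0, -25, 10], -0.08],
  [[0, -60, 20], -0.16],
  [[0, -96, 30], -0.24],
  [[0, -132, 30], -0.32],
  [[0, -168, 30], -0.4],
], grip=60)

```text
time_s: 36.53
ee_pos: [580.3, -93.4, 303.0]
eef_rot: [0.161, 0.987, -0.0, 0.001]
wrist_force: [1.2, 0.2, -0.6]
width: 60.0
grip_force: 0.0
```

Run:
```python
from lk import *
c=snap('top','t10'); b=snap('side','s10'); print(links(c),links(b))
f=lambda c,x0,y0,w,h:cv2.resize(c['img'][:,:,::-1],(800,600),interpolation=cv2.INTER_CUBIC)[y0:y0+h,x0:x0+w]
A=cv2.resize(f(c,150,200,250,170),(800,544),interpolation=cv2.INTER_CUBIC)[:,:500]; A=cv2.resize(f(c,270,200,130,180),(416,576),interpolation=cv2.INTER_CUBIC);B=cv2.resize(f(b,280,260,160,240),(384,576),interpolation=cv2.INTER_CUBIC)
cv2.imwrite('pics/m10.png',np.hstack([A,B]))
```

```text
[] []
```

View pics/m10.png

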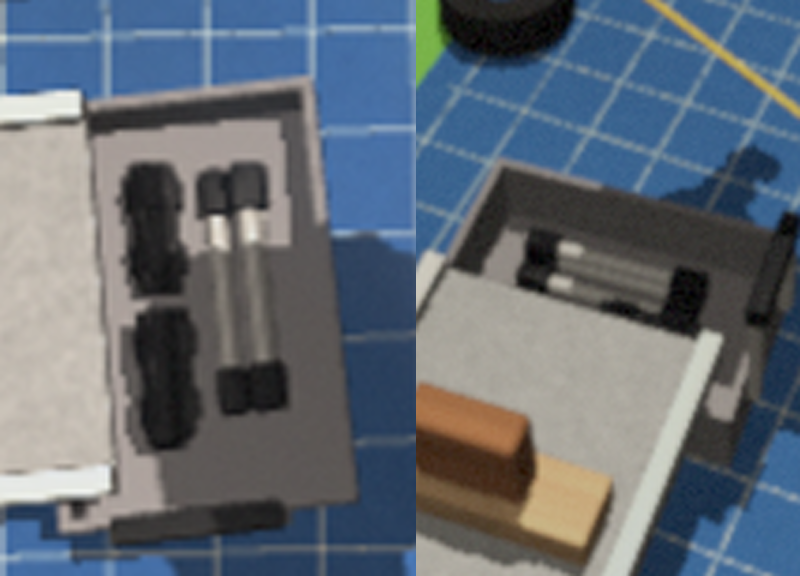

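>>> step_arm([
  [[-0.6, 11.8, 0], -0.091],
  [[-1.3, 23.6, 0], -0.183],
  [[-1.9, 35.4, 0], -0.274],
  [[-2.6, 47.1, 0], -0.366],
  [[-3.2, 58.8, 0], -0.457],
])

```text
time_s: 37.05
ee_pos: [577.0, -32.2, 301.9]
eef_rot: [0.381, 0.925, 0.0, 0.0]
wrist_force: [0.4, -0.5, -0.5]
width: 60.2
grip_force: 0.0
```

>>> step_arm([
  [[-0.6, 11.8, 0], -0.091],
  [[-1.3, 23.6, 0], -0.183],
  [[-1.9, 35.4, 0], -0.274],
  [[-2.6, 47.1, 0], -0.366],
  [[-3.2, 58.8, 0], -0.457],
])

```text
time_s: 37.47
ee_pos: [573.8, 26.7, 301.9]
eef_rot: [0.58, 0.814, 0.0, 0.0]
wrist_force: [0.9, -0.1, -0.9]
width: 60.0
grip_force: 0.0
```

>>> step_arm([
  [[-0.6, 11.8, 0], -0.091],
  [[-1.3, 23.6, 0], -0.183],
  [[-1.9, 35.4, 0], -0.274],
  [[-2.6, 47.1, 0], -0.366],
  [[-3.2, 58.8, 0], -0.457],
])

```text
time_s: 37.88
ee_pos: [570.5, 85.5, 301.9]
eef_rot: [0.75, 0.662, 0.0, -0.0]
wrist_force: [0.2, 0.3, 0.3]
width: 59.9
grip_force: 0.0
```

>>> step_arm([
  [[-0.6, 11.8, 0], -0.091],
  [[-1.3, 23.6, 0], -0.183],
  [[-1.9, 35.4, 0], -0.274],
  [[-2.6, 47.1, 0], -0.366],
  [[-3.2, 58.8, 0], -0.457],
])

```text
time_s: 38.3
ee_pos: [567.2, 144.3, 301.9]
eef_rot: [0.88, 0.475, 0.0, -0.0]
wrist_force: [-0.6, -0.0, 0.8]
width: 59.5
grip_force: 0.0
```

>>> step_arm([
  [[-0.6, 11.8, 0], -0.091],
  [[-1.3, 23.6, 0], -0.183],
  [[-1.9, 35.4, 0], -0.274],
  [[-2.6, 47.1, 0], -0.366],
  [[-3.2, 58.8, 0], -0.457],
])

```text
time_s: 38.72
ee_pos: [564.0, 203.0, 301.9]
eef_rot: [0.965, 0.263, 0.0, -0.0]
wrist_force: [-0.2, 0.2, 0.7]
width: 60.1
grip_force: 0.0
```

>>> step_arm([
  [[-0.6, 11.8, 0], -0.091],
  [[-1.3, 23.6, 0], -0.183],
  [[-1.9, 35.4, 0], -0.274],
  [[-2.6, 47.1, 0], -0.366],
  [[-3.2, 58.8, 0], -0.457],
])

```text
time_s: 39.13
ee_pos: [560.8, 261.8, 301.9]
eef_rot: [0.999, 0.038, 0.0, -0.0]
wrist_force: [-0.2, 0.4, 0.4]
width: 60.2
grip_force: 0.0
```

>>> step_arm([
  [[0, 0, 0], 0],
  [[0, 0, -10], 0],
  [[0, 0, -25], 0],
  [[0, 0, -40], 0],
  [[0, 0, -40], 0],
])

```text
time_s: 39.55
ee_pos: [560.2, 259.2, 258.0]
eef_rot: [0.999, 0.041, -0.002, 0.001]
wrist_force: [-0.6, 0.2, -0.2]
width: 60.0
grip_force: 0.0
```

>>> step_arm([
  [[0, 0, 0], 0],
  [[0, 0, 0], 0],
])

```text
time_s: 39.72
ee_pos: [561.5, 260.4, 261.6]
eef_rot: [0.999, 0.04, 0.0, -0.0]
wrist_force: [0.2, 0.5, 0.1]
width: 60.1
grip_force: 0.0
```

>>> step_arm([
  [[0, 0, -15], 0],
  [[0, 0, -35], 0],
  [[0, 0, -50], 0],
  [[0, 0, -51], 0],
  [[0, 0, -51], 0],
])

```text
time_s: 40.13
ee_pos: [561.3, 260.7, 210.3]
eef_rot: [0.999, 0.04, -0.0, 0.0]
wrist_force: [0.1, -0.3, 0.8]
width: 59.7
grip_force: 0.0
```

>>> step_arm([
  [[0, 0, 0], 0],
  [[0, 0, 0], 0],
  [[0, 0, 0], 0],
  [[0, 0, 0], 0],
  [[0, 0, 0], 0],
], grip=15, grip_force=70)

```text
time_s: 40.55
ee_pos: [561.7, 261.0, 211.2]
eef_rot: [0.999, 0.039, 0.001, -0.0]
wrist_force: [-1.3, -1.0, 6.4]
width: 23.3
grip_force: 68.0
```

>>> step_arm([
  [[0, 0, 0], 0],
  [[0, 0, 0], 0],
  [[0, 0, 10], 0],
  [[0, 0, 30], 0],
  [[0, 0, 55], 0],
])

```text
time_s: 40.97
ee_pos: [560.5, 260.5, 265.1]
eef_rot: [0.999, 0.04, -0.001, 0.0]
wrist_force: [0.4, 0.6, -2.3]
width: 23.4
grip_force: 68.6
```

Run:
```python
from m import *
snap('top','t11'); c=snap('side','s11')
from station import r
q=r.get_state();print(q['ee_pos'],q['eef_rot'],q['time_s'],q['width'])
# brown-wood mask centroid check vs expectation in side
p=[q['ee_pos'][0],q['ee_pos'][1],-1.493]; z=q['ee_pos'][2]-110.3
hsv=cv2.cvtColor(c['img'],cv2.COLOR_RGB2HSV); H,S_,V=cv2.split(hsv)
k=((H>5)&(H<25)&(S_>70)&(V>60)).astype(np.uint8); k[:, 370:]=0; k[:150]=0
k=cv2.morphologyEx(k,cv2.MORPH_OPEN,np.ones((3,3),np.uint8))
n,l,st,ce=cv2.connectedComponentsWithStats(k);print([(st[i].tolist()) for i in range(1,n) if st[i,4]>60])
for M in [(20,65),(20,-65),(-20,-65),(-20,65)]:
    print(M,[((proj(c,place(p,[(*M,z+h)]))[0]+.5)/S-.5).round(1).tolist() for h in(0,24)])
```

```text
caddy [591.29 -23.72  -0.21] 1.2916032506967667
board [564.14 227.78   0.08] 0.8685434446499585
pad [379.7  281.91  -0.18] 1.386371454529467
scraper [369.25 276.33  -0.09] 1.8330904300315183
[562.47 261.67 269.59] [ 1.    0.04  0.   -0.  ] 41.0667 23.354519916786025
[[154, 256, 75, 45, 1401]]
(20, 65) [[164.9, 263.3], [162.7, 256.1]]
(20, -65) [[230.7, 283.4], [230.1, 276.4]]
(-20, -65) [[222.4, 303.0], [221.5, 296.2]]
(-20, 65) [[154.8, 281.5], [152.3, 274.4]]
```

>>> step_arm([
  [[-12, 1.4, 0], 0.087],
  [[-24, 2.8, 0], 0.175],
  [[-36, 4.2, 0], 0.262],
  [[-48, 5.6, 0], 0.35],
  [[-60.6, 7.1, 0], 0.438],
])

```text
time_s: 41.48
ee_pos: [500.0, 267.8, 265.1]
eef_rot: [0.966, 0.258, -0.0, 0.0]
wrist_force: [-0.3, 0.9, -2.5]
width: 23.2
grip_force: 68.8
```

>>> step_arm([
  [[-12, 1.4, 0], 0.087],
  [[-24, 2.8, 0], 0.175],
  [[-36, 4.2, 0], 0.262],
  [[-48, 5.6, 0], 0.35],
  [[-60.6, 7.1, 0], 0.438],
])

```text
time_s: 41.9
ee_pos: [439.3, 274.9, 265.1]
eef_rot: [0.887, 0.461, -0.0, 0.0]
wrist_force: [0.2, 0.2, -2.0]
width: 23.1
grip_force: 68.8
```

>>> step_arm([
  [[-12, 1.4, 0], 0.087],
  [[-24, 2.8, 0], 0.175],
  [[-36, 4.2, 0], 0.262],
  [[-48, 5.6, 0], 0.35],
  [[-60.6, 7, 0], 0.438],
])

```text
time_s: 42.32
ee_pos: [378.8, 281.9, 265.1]
eef_rot: [0.766, 0.643, -0.0, 0.0]
wrist_force: [0.0, -0.0, -1.8]
width: 23.6
grip_force: 68.8
```

>>> step_arm([
  [[0, 0, -20], 0],
  [[0, 0, -50], 0],
  [[0, 0, -80], 0],
  [[0, 0, -110], 0],
  [[0, 0, -130], 0],
])

```text
time_s: 42.73
ee_pos: [378.7, 281.3, 132.9]
eef_rot: [0.767, 0.641, -0.001, -0.0]
wrist_force: [0.6, -0.9, -3.2]
width: 23.1
grip_force: 68.7
```

>>> step_arm([
  [[0, 0, -4], 0],
  [[0, 0, -8], 0],
  [[0, 0, -10], 0],
  [[0, 0, -10], 0],
  [[0, 0, -10], 0],
])

```text
time_s: 43.15
ee_pos: [379.9, 282.4, 126.1]
eef_rot: [0.767, 0.641, 0.001, 0.0]
wrist_force: [0.1, -0.1, -2.0]
width: 23.5
grip_force: 68.8
```

Run:
```python
from station import r
import numpy as np
q=r.get_state();e=q['eef_rot'];print(q['ee_pos'],2*np.arctan2(e[1],e[0])-np.pi/2,q['time_s'],q['width'],q['joint_pos'][6])
```

```text
[379.93512088 282.35347165 126.1084278 ] -0.1782363776414999 43.15 23.512591291179884 -1.2674569931957644
```

>>> step_arm([
  [[0, 0, -4], 0],
  [[0, 0, -8], 0],
  [[0, 0, -10], 0],
  [[0, 0, -11.5], 0],
  [[0, 0, -12], 0],
])

```text
time_s: 43.57
ee_pos: [379.8, 281.9, 113.9]
eef_rot: [0.767, 0.641, 0.0, 0.001]
wrist_force: [-10.0, -11.5, 48.3]
width: 23.4
grip_force: 75.4
```

>>> step_arm([
  [[0, 0, 0], 0],
  [[0, 0, 0], 0],
  [[0, 0, 0], 0],
])

```text
time_s: 43.82
ee_pos: [379.8, 281.8, 114.0]
eef_rot: [0.767, 0.641, 0.0, 0.001]
wrist_force: [-5.7, -7.9, 29.5]
width: 23.2
grip_force: 73.6
```

>>> step_arm([
  [[0, 0, 0.5], 0],
  [[0, 0, 0.7], 0],
  [[0, 0, 0.7], 0],
  [[0, 0, 0.7], 0],
])

```text
time_s: 44.15
ee_pos: [379.8, 281.9, 114.0]
eef_rot: [0.767, 0.641, 0.0, 0.0]
wrist_force: [-0.5, -4.0, 11.4]
width: 23.6
grip_force: 71.0
```

>>> step_arm([
  [[0, 0, 0], 0],
  [[0, 0, 0], 0],
  [[0, 0, 0], 0],
  [[0, 0, 0], 0],
], grip=60)

```text
time_s: 44.48
ee_pos: [379.4, 282.1, 113.6]
eef_rot: [0.767, 0.641, -0.0, -0.0]
wrist_force: [1.1, 0.5, 0.3]
width: 59.9
grip_force: 0.0
```

>>> step_arm([
  [[0, 0, 15], 0],
  [[0, 0, 40], 0],
  [[0, 0, 75], 0],
  [[0, 0, 110], 0],
  [[0, 0, 140], 0],
])

```text
time_s: 44.9
ee_pos: [379.1, 282.2, 255.7]
eef_rot: [0.767, 0.642, 0.0, -0.0]
wrist_force: [1.1, 0.5, -0.0]
width: 60.0
grip_force: 0.0
```

>>> step_arm([
  [[10, -20, 0], 0.03],
  [[22, -46, 0], 0.06],
  [[34, -74, 0], 0.1],
  [[46, -102, 0], 0.14],
  [[58, -130, 0], 0.18],
])

```text
time_s: 45.32
ee_pos: [437.7, 150.7, 253.8]
eef_rot: [0.706, 0.709, 0.0, 0.0]
wrist_force: [1.3, 0.9, 0.8]
width: 60.0
grip_force: 0.0
```

Run:
```python
from m import *
c=snap('top','t12'); b=snap('side','s12')
def comp(c,box):
    hsv=cv2.cvtColor(c['img'],cv2.COLOR_RGB2HSV); H,S_,V=cv2.split(hsv)
    k=((H>5)&(H<25)&(S_>60)&(V>50)).astype(np.uint8); m=np.zeros_like(k); m[box[1]:box[3],box[0]:box[2]]=1; k*=m
    n,l,st,ce=cv2.connectedComponentsWithStats(k); i=1+np.argmax(st[1:,4]); pts=np.argwhere(l==i)[:,::-1].astype(np.float32)
    return st[i].tolist(),pts
for nm,cc,box in(('top',c,(90,240,190,310)),('side',b,(200,290,400,384))):
    st,pts=comp(cc,box); 
    # silhouette hull of model at commanded pose vs observed
    P=place([379.8,281.9,-.178],FT+[(x,y,3) for x,y,_ in FT]+GR); q=(proj(cc,P)+.5)/S-.5
    h=cv2.convexHull(pts).reshape(-1,2)
    def f(p):
        q=((proj(cc,place(p,FT+[(x,y,3) for x,y,_ in FT]+GR))+.5)/S-.5).astype(np.float32); hh=cv2.convexHull(q)
        return [cv2.pointPolygonTest(hh,(float(a[0]),float(a[1])),True) for a in h]
    print(nm,st,'model bbox',q.min(0),q.max(0)); s_=least_squares(f,[379.8,281.9,-.178],x_scale=[5,5,.05],loss='soft_l1'); print(s_.x,s_.cost)
from station import r
q=r.get_state();print(q['ee_pos'],q['time_s'])
```

```text
caddy [591.29 -23.72  -0.21] 1.2916032506967667
board [564.14 227.78   0.08] 0.8685434446499585
pad [379.7  281.91  -0.18] 1.386371454529467
scraper [369.25 276.33  -0.09] 1.8330904300315183Traceback (most recent call last):
  File "<stdin>", line 9, in <module>
  File "<stdin>", line 6, in comp
    return _wrapfunc(a, 'argmax', axis=axis, out=out, **kwds)
    return bound(*args, **kwds)
ValueError: attempt to get argmax of an empty sequence
```

>>> step_arm([
  [[10, -17, 0], 0.025],
  [[20, -34, 0], 0.05],
  [[33, -57, 0], 0.078],
  [[33, -57, 0], 0.078],
  [[33, -57, -15], 0.078],
])

```text
time_s: 45.83
ee_pos: [471.9, 94.5, 240.3]
eef_rot: [0.679, 0.734, 0.001, 0.001]
wrist_force: [0.8, 1.1, -0.2]
width: 60.0
grip_force: 0.0
```

>>> step_arm([
  [[0, 0, -15], 0],
  [[0, 0, -30], 0],
  [[0, 0, -45], 0],
  [[0, 0, -52], 0],
  [[0, 0, -52], 0],
])

```text
time_s: 46.25
ee_pos: [469.6, 95.2, 185.4]
eef_rot: [0.678, 0.735, -0.001, -0.001]
wrist_force: [-0.3, 0.0, -0.2]
width: 59.9
grip_force: 0.0
```

```bash
cat > ck.py <<'E'
from m import *
def comp(c,box):
    hsv=cv2.cvtColor(c['img'],cv2.COLOR_RGB2HSV); H,S_,V=cv2.split(hsv)
    k=((H>5)&(H<25)&(S_>60)&(V>50)).astype(np.uint8); m=np.zeros_like(k); m[box[1]:box[3],box[0]:box[2]]=1; k*=m
    n,l,st,ce=cv2.connectedComponentsWithStats(k); i=1+np.argmax(st[1:,4]); pts=np.argwhere(l==i)[:,::-1].astype(np.float32)
    return st[i].tolist(),pts
def scr(cc,box,p0=(379.8,281.9,-.178)):
    try: st,pts=comp(cc,box)
    except ValueError: print('none'); return
    M=FT+[(x,y,3) for x,y,_ in FT]+GR
    h=cv2.convexHull(pts).reshape(-1,2)
    def f(p):
        q=((proj(cc,place(p,M))+.5)/S-.5).astype(np.float32); hh=cv2.convexHull(q)
        return [cv2.pointPolygonTest(hh,(float(a[0]),float(a[1])),True) for a in h]
    q=(proj(cc,place(p0,M))+.5)/S-.5
    print(st,'model bbox',q.min(0),q.max(0)); s_=least_squares(f,p0,x_scale=[5,5,.05],loss='soft_l1',diff_step=1e-3); print(s_.x,s_.cost)
E
python3 - <<'E'
from ck import *
c=snap('top','t13'); b=snap('side','s13')
scr(c,(90,240,190,310)); scr(b,(200,290,400,384)); print('ref top0'); scr(load('top0'),(90,240,190,310),(369,276,-.09))
from station import r
q=r.get_state();print(q['ee_pos'],q['time_s'])
E
```

```text
caddy [591.29 -23.72  -0.21] 1.2916032506967667
board [564.14 227.78   0.08] 0.8685434446499585
pad [379.7  281.91  -0.18] 1.386371454529467
scraper [369.25 276.33  -0.09] 1.8330904300315183
[104, 262, 46, 26, 773] model bbox [105.12 261.43] [166.76 288.74]
[379.58 284.76  -0.18] 1.7573205803084202
[254, 330, 54, 54, 1405] model bbox [253.46 328.12] [308.07 402.81]
[380.17 284.01  -0.19] 0.5545153746634999
ref top0
[107, 268, 61, 24, 1175] model bbox [108.02 268.46] [168.87 291.08]
[369.01 279.06  -0.11] 0.536066573163761
[470.47  95.35 187.  ] 46.35
```

>>> step_arm([
  [[0, 0, 0], 0],
  [[0, 0, 0], 0],
  [[0, 0, 0], 0],
  [[0, 0, 0], 0],
  [[0, 0, 0], 0],
], grip=4, grip_force=60)

```text
time_s: 46.77
ee_pos: [470.7, 95.1, 187.2]
eef_rot: [0.678, 0.735, 0.0, 0.0]
wrist_force: [-1.2, -0.0, 5.2]
width: 10.8
grip_force: 58.4
```

>>> step_arm([
  [[0, 0, 0], 0],
  [[0, 0, 0], 0],
  [[0, 0, 0], 0],
])

```text
time_s: 47.02
ee_pos: [470.7, 95.1, 187.2]
eef_rot: [0.678, 0.735, 0.0, 0.0]
wrist_force: [-2.0, -0.0, 7.3]
width: 10.8
grip_force: 58.4
```

```bash
cat > bay.py <<'E'
from h import *
def yel(c):
    H,S_,V=cv2.split(cv2.cvtColor(c['img'],cv2.COLOR_RGB2HSV))
    k=(H>18)&(H<34)&(S_>90)&(V>110)
    p=np.argwhere(k)[:,::-1]; q=unproj(c,(p+.5)*S-.5,0)[:,:2]
    m=(q[:,0]>430)&(q[:,0]<740)&(q[:,1]>-380)&(q[:,1]<-90); return q[m]
def fitbay(q,W=76,p0=(590,-227,-.41)):
    def f(p):
        c,s=np.cos(p[2]),np.sin(p[2]); d=q-p[:2]; x=c*d[:,0]+s*d[:,1]; y=-s*d[:,0]+c*d[:,1]
        side=np.hypot(abs(y)-p[3],np.clip(x-p[4],0,None)); nose=np.hypot(x-p[4],np.clip(abs(y)-p[3],0,None))
        return np.minimum(side,nose)
    s=least_squares(f,[*p0,76,106],loss='cauchy',f_scale=2,x_scale=[5,5,.05,2,2]); 
    return s.x,len(q),q
E
python3 - <<'E'
from bay import *
np.set_printoptions(precision=3,suppress=True)
for n in('top0','t7','side0','t3'):
    x,n_,q=fitbay(yel(load(n)))
    c,s=np.cos(x[2]),np.sin(x[2]); d=q-x[:2]; X=c*d[:,0]+s*d[:,1]; Y=-s*d[:,0]+c*d[:,1]; o=np.minimum(abs(abs(Y)-x[3]),abs(X-x[4]))<4
    # x[0:2] along x degenerate with x[4]: give nose line centre
    print(n,x,n_,'nose line',x[0]+c*x[4],x[1]+s*x[4],'tail end left',np.percentile(X[o&(Y>0)],1)-x[4],'right',np.percentile(X[o&(Y<0)],1)-x[4])
from station import r
q=r.get_state();print(q['ee_pos'],q['wrist_force'],q['width'],q['grip_force'])
E
```

```text
top0 [ 555.192 -210.354   -0.411   73.142  141.732] 490 nose line 685.1196565621067 -266.9842292152822 tail end left -204.57836605917805 right -204.02190622832578
t7 [ 555.185 -210.366   -0.411   73.15   141.734] 480 nose line 685.1231311638003 -266.976497085687 tail end left -204.56676796289346 right -185.99832174453098
side0 [ 544.284 -206.417   -0.413   73.13   152.801] 209 nose line 684.2582659836155 -267.69707575891965 tail end left -114.48646794942539 right -203.61886876928685
t3 [ 554.972 -210.251   -0.411   73.14   141.996] 492 nose line 685.1344214985153 -267.00270522574186 tail end left -204.59950494531523 right -205.2545260110418
[470.712  95.119 187.214] [-1.955 -0.019  7.254] 10.815599623476212 58.41749131679535
```

>>> step_arm([
  [[0, -4, 0.3], 0],
  [[0, -10, 0.3], 0],
  [[0, -18, 0.3], 0],
  [[0, -27, 0.3], 0],
  [[0, -36, 0.3], 0],
])

```text
time_s: 47.43
ee_pos: [470.5, 58.0, 187.2]
eef_rot: [0.678, 0.735, 0.0, 0.0]
wrist_force: [-0.4, 1.7, 5.4]
width: 10.9
grip_force: 59.4
```

>>> step_arm([
  [[0, -8, 0], 0],
  [[0, -16, 0], 0],
  [[0, -24, 0], 0],
  [[0, -32, 0], 0],
  [[0, -39, 0], 0],
])

```text
time_s: 47.85
ee_pos: [470.3, 18.7, 187.2]
eef_rot: [0.679, 0.734, -0.0, 0.0]
wrist_force: [-1.9, 2.1, 7.6]
width: 10.7
grip_force: 59.6
```

>>> step_arm([
  [[-0.6, -7.5, 0], -0.022],
  [[-1.3, -15, 0], -0.044],
  [[-1.9, -22.5, 0], -0.066],
  [[-2.6, -30, 0], -0.088],
  [[-3.2, -37.5, 0], -0.11],
])

```text
time_s: 48.27
ee_pos: [467.0, -18.7, 187.2]
eef_rot: [0.718, 0.696, -0.0, 0.0]
wrist_force: [-1.1, 3.0, 7.0]
width: 10.5
grip_force: 59.6
```

>>> step_arm([
  [[-0.6, -7.5, 0], -0.022],
  [[-1.3, -15, 0], -0.044],
  [[-1.9, -22.5, 0], -0.066],
  [[-2.6, -30, 0], -0.088],
  [[-3.2, -37.5, 0], -0.11],
])

```text
time_s: 48.68
ee_pos: [463.8, -56.2, 187.2]
eef_rot: [0.755, 0.655, 0.0, 0.0]
wrist_force: [-0.1, 1.6, 6.5]
width: 10.7
grip_force: 59.5
```

Run:
```python
from h import *
c=snap('top','t14'); b=snap('side','s14')
cv2.imwrite('pics/m14.png',np.hstack([cv2.resize(c['img'][:,:,::-1],None,fx=.78,fy=.78),cv2.resize(b['img'][:,:,::-1],None,fx=.78,fy=.78)]))
from station import r
q=r.get_state();print(q['ee_pos'],q['wrist_force'],q['width'],q['grip_force'])
```

```text
[463.70339564 -57.24861863 187.20075086] [-1.0450922   0.18548991  7.44680281] 10.835985336140283 59.61118698120117
```

>>> step_arm([
  [[-0.6, -7.5, 0], -0.022],
  [[-1.3, -15, 0], -0.044],
  [[-1.9, -22.5, 0], -0.066],
  [[-2.6, -30, 0], -0.088],
  [[-3.2, -37.5, 0], -0.11],
])

```text
time_s: 49.2
ee_pos: [460.6, -93.7, 187.2]
eef_rot: [0.79, 0.613, 0.0, 0.0]
wrist_force: [0.6, 0.7, 4.7]
width: 11.4
grip_force: 59.3
```

>>> step_arm([
  [[-0.6, -7.5, 0], -0.022],
  [[-1.3, -15, 0], -0.044],
  [[-1.9, -22.5, 0], -0.066],
  [[-2.6, -30, 0], -0.088],
  [[-3.2, -37.5, 0], -0.11],
])

```text
time_s: 49.62
ee_pos: [457.5, -131.2, 187.2]
eef_rot: [0.823, 0.568, 0.0, 0.0]
wrist_force: [0.5, 0.9, 5.1]
width: 11.1
grip_force: 59.3
```

>>> step_arm([
  [[-3, -3, 0], -0.008],
  [[-7, -6, 0], -0.016],
  [[-11, -9, 0], -0.024],
  [[-15, -11, 0], -0.032],
  [[-19, -13, 0], -0.04],
])

```text
time_s: 50.03
ee_pos: [438.2, -143.4, 187.2]
eef_rot: [0.834, 0.552, 0.0, 0.0]
wrist_force: [2.3, -0.5, 4.7]
width: 10.9
grip_force: 59.3
```

>>> step_arm([
  [[-4, -2.4, 0], -0.003],
  [[-8, -4.8, 0], -0.006],
  [[-12, -7.2, 0], -0.009],
  [[-16.5, -9.7, 0], -0.011],
  [[-16.5, -9.7, 0], -0.011],
])

```text
time_s: 50.45
ee_pos: [421.1, -153.5, 187.1]
eef_rot: [0.837, 0.548, -0.0, 0.0]
wrist_force: [-0.4, -2.2, 8.3]
width: 11.0
grip_force: 59.8
```

Run:
```python
from h import *
c=snap('top','t15'); b=snap('side','s15')
f=lambda c,x0,y0,w,h:cv2.resize(c['img'][:,:,::-1],(800,600),interpolation=cv2.INTER_CUBIC)[y0:y0+h,x0:x0+w]
cv2.imwrite('pics/m15.png',np.hstack([cv2.resize(f(c,430,180,200,300),(400,600),interpolation=cv2.INTER_CUBIC),cv2.resize(f(b,330,150,200,300),(400,600),interpolation=cv2.INTER_CUBIC)]))
from station import r
q=r.get_state();e=q['eef_rot'];print(q['ee_pos'],q['wrist_force'],q['width'],2*np.arctan2(e[1],e[0])-np.pi/2)
```

```text
[ 421.41532988 -153.21088176  187.13881969] [-0.60015706 -1.37206705  7.78747861] 11.011918368309802 -0.41168736862633226
```

View pics/m15.png

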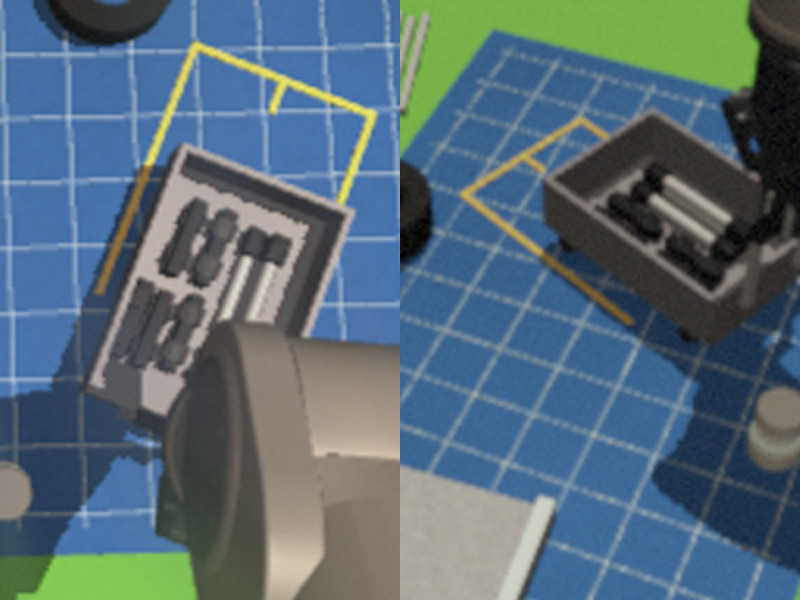

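Run:
```python
from h import *
np.set_printoptions(precision=3,suppress=True)
t,s=load('t15'),load('s15')
T=(t,[CAD[0],CAD[1],CAD[3]],[(521,252.5),(607.5,285),(472.5,374)]); Sd=(s,[CAD[0],CAD[1],CAD[3]],[(402.5,242.5),(457.5,205),(486,298.5)])
B=np.array([590.6,-226.0,-.411])
for o in([T],[Sd],[T,Sd]):
    x,r_=fit(o,[510,-190,-.41]); c,s_=np.cos(B[2]),np.sin(B[2]); d=x[:2]-B[:2]
    e=np.array([421.5,-153.2])-x[:2]; C,S2=np.cos(x[2]),np.sin(x[2])
    print(x,np.abs(r_).max(),'in bay',c*d[0]+s_*d[1],-s_*d[0]+c*d[1],x[2]-B[2],'tool in caddy',C*e[0]+S2*e[1],-S2*e[0]+C*e[1])
```

```text
[ 511.193 -192.346   -0.416] 1.961859661246308 in bay -86.23985408456 -0.8743744080779656 -0.004814004715573195 tool in caddy -97.8624211724288 -0.41928378908507113
[ 508.758 -188.132   -0.433] 5.867551007832731 in bay -90.15550488803513 2.0162168576066577 -0.021675325877028806 tool in caddy -93.86406019590987 -4.874281617008531
[ 510.619 -192.082   -0.42 ] 3.9356655251899326 in bay -86.8715987677929 -0.8612885024888612 -0.009124666350741495 tool in caddy -97.2278667718425 -0.8484513529462987
```

>>> step_arm([
  [[1.8, -0.7, 0], 0],
  [[5, -2.1, 0], 0.001],
  [[10, -4.2, 0], 0.001],
  [[15.5, -6.6, 0], 0.001],
  [[21, -8.9, 0], 0.001],
])

```text
time_s: 50.97
ee_pos: [442.6, -161.8, 187.2]
eef_rot: [0.836, 0.548, -0.0, -0.0]
wrist_force: [-3.2, 0.8, 12.0]
width: 10.8
grip_force: 60.3
```

>>> step_arm([
  [[5.5, -2.3, 0], 0],
  [[11, -4.7, 0], 0],
  [[16.5, -7, 0], 0.001],
  [[22, -9.4, 0], 0.001],
  [[27.5, -11.7, 0], 0.001],
])

```text
time_s: 51.38
ee_pos: [470.0, -173.9, 187.2]
eef_rot: [0.836, 0.549, -0.0, -0.0]
wrist_force: [-2.8, -0.7, 12.6]
width: 10.8
grip_force: 60.3
```

>>> step_arm([
  [[5.5, -2.3, 0], 0],
  [[10.5, -4.5, 0], 0],
  [[15, -6.4, 0], 0],
  [[19, -8.1, 0], 0.001],
  [[22.5, -9.6, 0], 0.001],
])

```text
time_s: 51.8
ee_pos: [492.6, -183.6, 187.2]
eef_rot: [0.836, 0.549, -0.0, -0.0]
wrist_force: [-2.1, -2.3, 10.7]
width: 11.3
grip_force: 60.1
```

>>> step_arm([
  [[3, -1.3, 0], 0],
  [[5.5, -2.3, 0], 0],
  [[7.1, -3, 0], 0],
  [[8.1, -3.4, 0], 0],
  [[8.1, -3.4, 0], 0],
])

```text
time_s: 52.22
ee_pos: [500.8, -187.0, 187.2]
eef_rot: [0.836, 0.549, -0.0, 0.0]
wrist_force: [-0.4, -2.1, 8.4]
width: 11.3
grip_force: 59.9
```

Run:
```python
from h import *
c=snap('top','t16'); b=snap('side','s16')
from station import r
q=r.get_state();e=q['eef_rot'];yw=2*np.arctan2(e[1],e[0])-np.pi/2;p=q['ee_pos']
print(p,q['wrist_force'],q['width'],yw)
x=p[:2]+98.2*np.array([np.cos(yw-.004),np.sin(yw-.004)])
B=np.array([590.6,-226.0]); d=x-B; print('in bay', .9167*d[0]-.3995*d[1],.3995*d[0]+.9167*d[1])
```

```text
[ 500.79380917 -186.94918237  187.22136746] [ 0.33880976 -2.75779436  8.53785524] 10.586908478670107 -0.4085199836025246
in bay 0.2707592104784094 -0.2304560052559728
```

>>> step_arm([
  [[0, 0, 0.4], 0],
  [[0, 0, 0.6], 0],
  [[0, 0, 0.6], 0],
], grip_force=25)

```text
time_s: 52.57
ee_pos: [500.5, -186.5, 187.4]
eef_rot: [0.836, 0.549, -0.0, -0.0]
wrist_force: [-1.2, -1.4, 3.4]
width: 11.0
grip_force: 59.0
```

>>> step_arm([
  [[0, 0, 0], 0],
  [[0, 0, 0], 0],
  [[0, 0, 0], 0],
  [[0, 0, 0], 0],
  [[0, 0, 0], 0],
], grip=50)

```text
time_s: 52.98
ee_pos: [501.2, -186.2, 187.5]
eef_rot: [0.836, 0.549, -0.0, -0.0]
wrist_force: [-0.4, -0.1, -0.6]
width: 49.6
grip_force: 0.0
```

>>> step_arm([
  [[0, 0, 10], 0],
  [[0, 0, 30], 0],
  [[0, 0, 60], 0],
  [[0, 0, 90], 0],
  [[0, 0, 120], 0],
])

```text
time_s: 53.4
ee_pos: [501.0, -186.0, 309.7]
eef_rot: [0.836, 0.549, 0.0, -0.0]
wrist_force: [-0.3, 0.2, -1.0]
width: 50.1
grip_force: 0.0
```

>>> step_arm([
  [[-10, -30, 0], 0],
  [[-20, -65, 0], 0],
  [[-35, -100, 0], 0],
  [[-50, -135, 0], 0],
  [[-65, -170, 0], 0],
])

```text
time_s: 53.82
ee_pos: [435.3, -357.7, 308.6]
eef_rot: [0.836, 0.549, 0.0, 0.0]
wrist_force: [1.3, -0.9, 0.9]
width: 49.9
grip_force: 0.0
```

>>> step_arm([
  [[-15, -30, 0], 0],
  [[-30, -60, 0], 0],
  [[-45, -90, 0], 0],
  [[-60, -120, 0], 0],
  [[-60, -120, 0], 0],
])

```text
time_s: 54.23
ee_pos: [371.7, -481.9, 308.3]
eef_rot: [0.838, 0.546, -0.001, 0.001]
wrist_force: [-0.2, 0.8, 0.4]
width: 49.8
grip_force: 0.0
```

Run:
```python
from h import *
c=snap('top','t17'); b=snap('side','s17')
f=lambda c,x0,y0,w,h:cv2.resize(c['img'][:,:,::-1],(800,600),interpolation=cv2.INTER_CUBIC)[y0:y0+h,x0:x0+w]
cv2.imwrite('pics/m17.png',np.hstack([cv2.resize(f(c,450,180,200,300),(400,600),interpolation=cv2.INTER_CUBIC),cv2.resize(f(b,330,150,200,300),(400,600),interpolation=cv2.INTER_CUBIC)]))
```

```text
(no output)
```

View pics/m17.png

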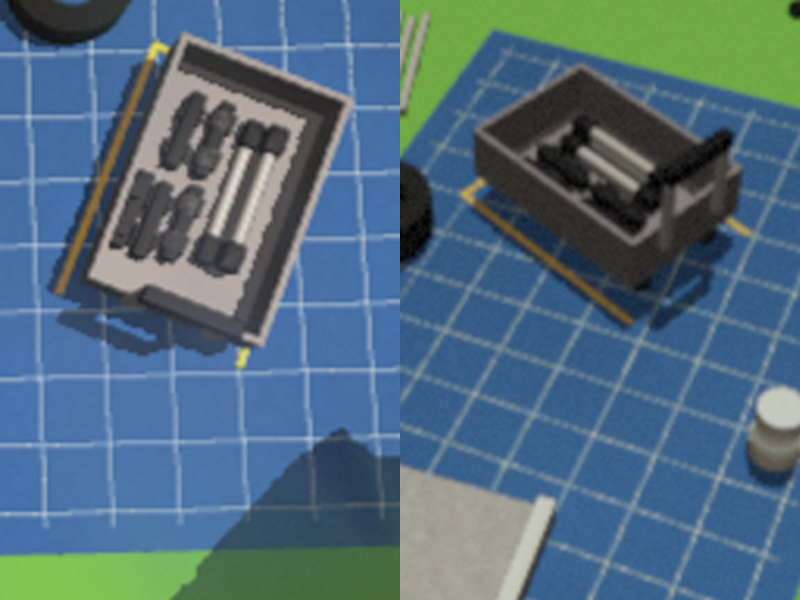

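Run:
```python
from ck import *
t,s2=load('t17'),load('s17')
x,r_=fit([(t,CAD,[(541,196.5),(626.5,230),(582,353.5),(493.5,320)])],[590,-226,-.41]); print(x,np.abs(r_).max())
c,s_=np.cos(-.411),np.sin(-.411); d=x[:2]-[590.6,-226]; print('in bay',c*d[0]+s_*d[1],-s_*d[0]+c*d[1],x[2]+.411)
scr(t,(90,240,190,310)); scr(s2,(200,290,400,384))
```

```text
caddy [591.29 -23.72  -0.21] 1.2916032506967667
board [564.14 227.78   0.08] 0.8685434446499585
pad [379.7  281.91  -0.18] 1.386371454529467
scraper [369.25 276.33  -0.09] 1.8330904300315183
[ 588.96 -225.44   -0.4 ] 0.6104463100298858
in bay -1.7235813080794111 -0.14021286478067474 0.006659036514656047
[104, 262, 62, 28, 1179] model bbox [105.12 261.43] [166.76 288.74]
[379.43 284.38  -0.18] 0.40593118733154165
[255, 329, 54, 55, 1398] model bbox [253.46 328.12] [308.07 402.81]
[380.1  282.42  -0.19] 0.3675815762907706
```

Caddy is parked within about 2 mm and 0.01 rad, the scraper sits square on its pad, and the load is inside the tray, so I'm handing the job in.

```bash
python3 -c "
from station import r
print(r.finish_job())"
```

```text
the job is handed in; nothing more can be done
None
```

The job is handed in after about 54 s of robot time: the caddy is parked within about 2 mm and 0.01 rad of the outline after an 86 mm straight forward run. All five offcuts and the three links were put in it (only two links show in the last picture, the third being hidden, most likely underneath), and the scraper is square on its pad. I did not check the castor angles directly.

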